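# Pack, shut and book out the field kit case

## Task

Pack the field microscopy kit for dispatch: stand every large specimen jar, every dropper bottle and the cover-slip box that is out on the bench upright and fully down in a pocket of the case's foam that is made for it, then swing the lid half over until the two rims meet all round and flip both latches down flat. Then take the scanner out of its holder, hold it steady above the label on the shut lid for a second or two, looking square at its middle from about 3 to 12 cm with the scan line across all the bars, and stand it back in its holder; leave the other things on the bench where they are and do not bump the microscope.

Things in the scene. Friction and masses are not known exactly. Their poses are not given: they have to be found in the camera images.
- case: base half of a grey clamshell case, fixed, 164 (its x) x 140 (its y) mm, 60 mm high to the rim; origin at the centre of its underside, z up. Hinge line along x at y = -70, z = 60 mm. Foam fills it to the rim; its pockets lie close together, so hold things by their tops with the fingers above the rim: jars gripped along the case's y, bottles and box along its x
- jar_pocket (a point): centre of the floor of the nearer of two jar pockets, each 57 mm square and 42 mm deep, side by side along the case's x with 66 mm between centres (case x = -33 and 33, y = 25.5, floor z = 18 mm); axes as the case
- bottle_pocket (a point): centre of the floor of the nearer of two dropper-bottle pockets, each 38 mm square and 42 mm deep, along the case's x with 46 mm between centres (case x = -55 and -9, y = -41, floor z = 18 mm); axes as the case
- case_lid (a joint): lid half of the case, 164 x 140 x 60 mm, angle in rad: 0 shut, rims meeting; about 2.3 fully open, leaning back beyond the hinge on the base's -y side. It starts at 1.9 to 2.25. Stiff hinge: it stays at any angle; about 3 to 4 N at the handle moves it
- lid_handle (a point): middle of the lid's bow handle, a round black bar 12 mm thick, 70 mm clear between its arms, parallel to the hinge, 42 mm out from the lid's free edge; 182 mm from the hinge line in the rim plane and 34 mm to the lid's outer side (above the rim when shut). The bar may turn between fingers. Axes turn with the lid: x along the bar, y away from the hinge, z out of the lid's outer face (up when shut)
- latch_near (a joint): angle of the steel flip latch nearer the robot on the lid's free edge: plate 24 wide, 46 long, 4 mm thick; with the lid shut its pivot is at case x = -66, y = 75, z = 90 mm. Starts at 1.3 to 1.6 rad, sticking out from the edge; 0: hanging down flat against the case's front. Light friction (about 1 N at its end), stays where it is put
- latch_far (a joint): angle of the steel flip latch farther from the robot on the lid's free edge: plate 24 wide, 46 long, 4 mm thick; with the lid shut its pivot is at case x = +66, y = 75, z = 90 mm. Starts at 1.3 to 1.6 rad, sticking out from the edge; 0: hanging down flat against the case's front. Light friction (about 1 N at its end), stays where it is put
- label (a point): middle of the barcode label (paper, 66 x 36 mm, bars side by side along its x) on the lid's outer face: x along the case's length, z out of the outer face; 120 mm above the bench and facing up when shut
- scanner: stick barcode scanner, 126 mm long, 0.16 kg, standing nose down in its holder; origin at the middle of the window in its nose, z from the nose up its body. Nose 46 x 36 mm and 36 mm long; above it the grip, 36 (x) x 28 (y) mm, from 36 to 124 mm. It looks along its -z; its scan line lies along its x. It reads by itself at 30 to 120 mm
- scanner_holder: fixed black holder: plate 76 x 66 x 6 mm with an open socket 50 (x) x 40 (y) mm inside, 4 mm walls, top 44 mm above the bench; origin at the centre of its underside, axes along the socket. The scanner's nose stands on the socket's floor, 6 mm above the origin, its x along the holder's x (either way round)
- jar_a: specimen jar, 54 mm across its knurled screw lid and 72 mm tall (about 51 mm across the body); the lid is the top 18 mm; origin at the centre of its underside, z up. Some jars may be absent
- jar_b: specimen jar, 54 mm across its knurled screw lid and 72 mm tall (about 51 mm across the body); the lid is the top 18 mm; origin at the centre of its underside, z up. Some jars may be absent
- dropper_a: dropper bottle, 96 mm tall: body 33 mm across up to 62 mm, above it from 73 mm to the top a dropper cap about 15 mm across, by which it can be picked up; origin at the centre of its underside, z up. Some may be absent
- dropper_b: dropper bottle, 96 mm tall: body 33 mm across up to 62 mm, above it from 73 mm to the top a dropper cap about 15 mm across, by which it can be picked up; origin at the centre of its underside, z up. Some may be absent
- coverslip_box_1: closed plastic box of cover slips, 31 x 31 x 19 mm, origin at the centre of its underside, z up. Its pocket, 36 (x) x 38 (y) mm and 8 mm deep, has the centre of its floor at case x = 50, y = -41, z = 52 mm. Always there
- jar_c: bystander, leave alone: small specimen jar, only 44 mm across and 56 mm tall, at the back; not part of the kit
- tally_counter: bystander, leave alone: tally counter, on the right
- mug_1: bystander, leave alone: mug, on the right
- slide_box: bystander, leave alone: closed slide box, 175 x 69 x 36 mm, left
- microscope: the microscope on its riser, right of the case; do not bump it
Not all that is in view belongs to the job. What is shaped like the scanner but yellow is not meant.

How it is judged:
By the outcome, as a careful person would: the job done as asked, in the order asked, and still so for the second after the job is handed in, with the robot touching nothing.
Of jar_a, jar_b, dropper_a, dropper_b only 2 to 4 are there at a start; the rules pass over those that are not, and their reading is None.
At some moment in a run one of coverslip_box_1 may be knocked a few centimetres aside while the robot is not near it.
It also fails if it takes over 210 s, if anything falls off the work surface, if the arm or the gripper's body presses on something with over 40 N, if the wrist force passes 120 N, or if a joint passes its speed limit or range.

## Robot

A 7-joint arm with a two-finger parallel gripper is mounted at the origin on a cart in front of the work surface, level with it; the furniture and walls round the work are solid. World frame = base frame: x ahead of the robot, y to its left, z up, the work surface at z = 0. Lengths are in m, angles in rad, forces in N, time in s.
With the tool pointing down it reaches from about 0.4 to 0.875 m from the base axis. Payload 19.3 kg.
Tool frame: the origin (TCP) lies on the centre line of the jaws, within the pads' length; the fingertips stand 22 mm ahead of it and the grasp point (between the pads) lies 3 mm ahead of it; z points along the fingers, y is the direction in which the jaws open and shut (so a half turn about z gives the same grasp; the last joint's range is limited). The gripper opens to 85 mm and grips with 20 to 120 N. Pads are 22 mm wide; open, the fingers measure 114 mm over their backs; the gripper's body (76 mm by 85 mm) begins 54 mm behind the grasp point. The pads swing forward as they close: fully open they stand 13 mm farther back than shut.
Start: joints at [1.06, 0.521, -0.036, 1.599, 0.021, 1.021, -0.113], TCP at [0.267, -0.565, 0.253] pointing down, gripper open.
Joint ranges: [-2.91, 2.91], [-0.3, 2.13], [-1.5, 1.42], [0.17, 2.43], [-1.26, 4.41], [0.16, 1.93], [-2.52, 2.52]. Speed limits (rad/s): [1.89, 1.89, 2.39, 2.39, 3.01, 3.01, 3.01].

## Interface

Orientations are given as a rotation vector (axis times angle).
In Python, from bench import r, optics, job, models gives the robot as it stands. The module is installed in compiled form; this text tells all that it offers.
- The arm moves only by the tool apply_moves, never from a script. Its arguments are lists of equal length, an entry for each row: "jaw": the opening in per cent of the stroke, from 0 (shut) to 100 (fully open); "xyz": the shift along the tool's x, y, z in mm, a list of three; "turn": the turn about the tool's z in degrees. A call has 1 to 5 rows; each row is the pose to reach, as a shift and turn from the pose commanded when the call began, along the tool's axes at that moment; what a row does not reach only later rows make up. A row lasts 1/8 s, in which the tool goes at most 62.5 mm and 10.7 degrees, less where a joint would pass 70% of its speed; a pose out of reach is approached as far as the arm can. A call with a gripper value outside its range is refused whole. The fingers move at their own pace and stop on an object; "squeeze" is the grip in N (left out, the last holds). Time passes only in rows, so rows that repeat a pose let the fingers close. It gives the time, the measured TCP pose, the force and the opening at its end, in the units of the state.
- r.get_state(): the state, without advancing time (a new reading comes with each control period).
- optics.get_image(name): name is "scene" or "side" or "wrist"; returns the picture (400x640x3 uint8, red, green, blue); there is no depth.
- optics.get_calibration(name): a dict with "intrinsics" (3x3 intrinsics, pixels), "R" (3x3) and "t" (3): a world point X has camera coordinates R X + t; the wrist camera has in their place "tool_from_camera" (4x4, takes a point from camera to tool coordinates, whose origin is the TCP and whose axes are the flange's). Camera axes: x right, y down, z forward; pixel columns grow to the right and rows downward; lengths in m; the calibration is good to about 2 mm. The wrist camera is an equidistant fisheye: a pixel r from the principal point sees the ray r / f radians off the axis. A picture is of the moment at which its call begins: read the wrist's pose just before it. get_calibration takes no time and is no camera call.
- job.job_done(): hands the job in, once; it reports no verdict.
Trained networks look in the newest picture that a camera, given by its name, has taken for a name from the list of things; names that differ only in an ending like _2 or _b are one class to them, and where a whole thing is asked for, a point or a joint stands for the part that bears it (a point fixed in the world has none). Each returns a list of dicts, best first, with "score" (0 to 1); they miss things now and then, are a little off and sometimes report something else, mostly with a low value. They report only what shows in the picture. A call takes as long as a camera call. They do not tell look-alikes from the thing itself.
- models.spot_in(camera, label): "rect" ([centre column, centre row, width, height] in pixels, round what is visible of it).
The state is a dict: "clock": time; "qpos": joint angles; "qvel": joint speeds; "joint_torque": joint torques, N m; "position": TCP position; "eef_rot": TCP orientation; "force": force on the tool from outside, world axes, zero at the start; "torque": the same for the moment, N m; "gripper_width": finger opening in m.
Only numpy, scipy, OpenCV 4.12 (cv2) and the standard library are available. Lean on these libraries where they do the work, as an engineer would, in place of code of your own. Each camera call takes 0.05 s, during which the arm holds its last target.

## Working session

There is one attempt and no reset: what is moved stays moved. The work goes in short steps, Python scripts to look and compute and a tool call to move; the robot and the scene stay as the last step left them, time stands still between calls to the robot, and variables do not carry over. Pictures are saved under pics/ and viewed, and the job is handed in when it is done.

Besides the shell and the picture viewer there is one more tool, called as name(argument=value, ...) on one line, values as JSON. apply_moves: Moves the arm, as the interface text tells. Its arguments: {"type":"object","properties":{"jaw":{"type":"array","items":{"type":"number"}},"xyz":{"type":"array","items":{"type":"array","items":{"type":"number"}}},"turn":{"type":"array","items":{"type":"number"}},"squeeze":{"type":"number"}},"required":["jaw","xyz","turn"]}

```bash
mkdir -p pics; ls
cat > s0.py <<'E'
from bench import r, optics, job, models
import cv2, numpy as np
print({k:np.round(v,3).tolist() if not isinstance(v,float) else v for k,v in r.get_state().items()})
for n in ["scene","side","wrist"]:
    im=optics.get_image(n); cv2.imwrite(f"pics/{n}_0.png",im[:,:,::-1])
    c=optics.get_calibration(n); print(n,{k:np.round(v,4).tolist() for k,v in c.items()})
E
python3 s0.py
```

```text
pics
{'clock': 0.0, 'qpos': [1.06, 0.522, -0.036, 1.6, 0.021, 1.021, -0.113], 'qvel': [0.003, -0.001, -0.0, 0.001, -0.0, 0.001, 0.0], 'joint_torque': [0.0, -92.713, 1.98, -36.994, 0.018, 0.008, -0.0], 'position': [0.266, -0.565, 0.253], 'eef_rot': [-3.065, -0.686, 0.0], 'force': [0.512, 0.279, 0.693], 'torque': [0.05, -0.037, -0.048], 'gripper_width': 0.08544262683435311}
scene {'intrinsics': [[483.032, 0.0, 316.3021], [0.0, 483.032, 200.4298], [0.0, 0.0, 1.0]], 'R': [[-0.6619, -0.7495, -0.012], [-0.442, 0.4032, -0.8013], [0.6054, -0.5251, -0.5982]], 't': [0.357, 0.3412, 1.4184]}
side {'intrinsics': [[483.9897, 0.0, 314.0385], [0.0, 483.9897, 197.0765], [0.0, 0.0, 1.0]], 'R': [[-0.2952, -0.9553, -0.0167], [-0.7281, 0.2362, -0.6435], [0.6187, -0.1778, -0.7653]], 't': [0.1502, 0.4757, 1.6211]}
wrist {'intrinsics': [[309.7069, 0.0, 318.3869], [0.0, 309.7069, 197.1016], [0.0, 0.0, 1.0]], 'tool_from_camera': [[0.0007, -0.9651, -0.262, 0.0653], [1.0, 0.0007, 0.0003, 0.0003], [-0.0001, -0.262, 0.9651, -0.1196], [0.0, 0.0, 0.0, 1.0]]}
```

View pics/scene_0.png

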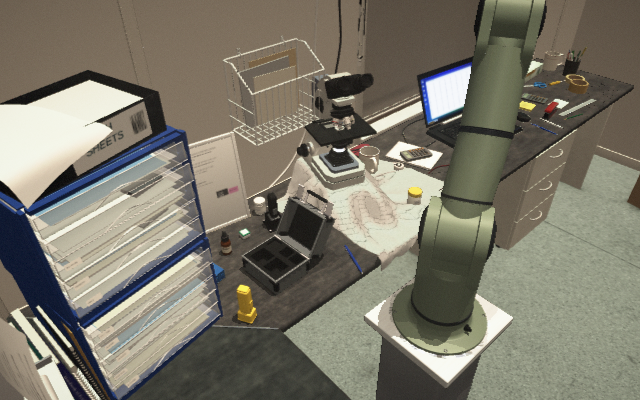

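View pics/side_0.png

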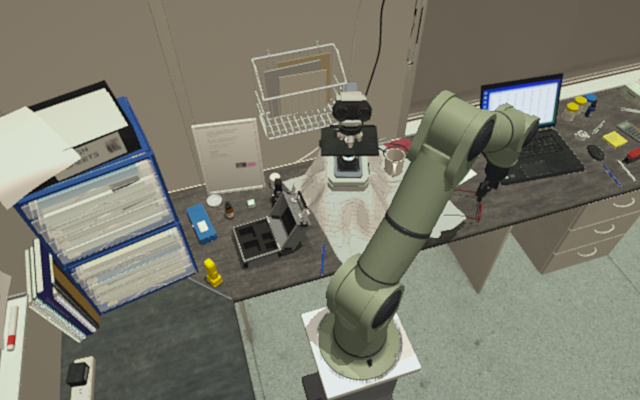

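View pics/wrist_0.png

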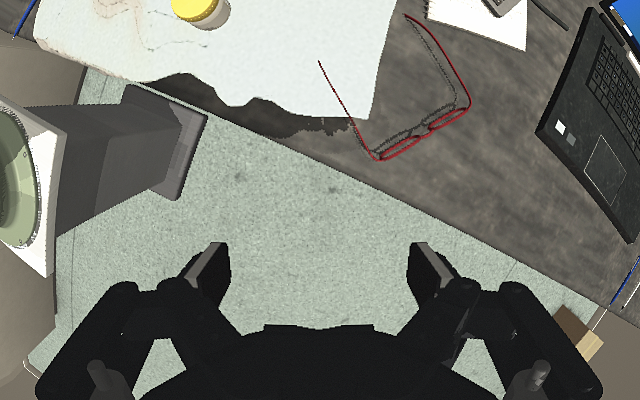

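```bash
cat > crop.py <<'E'
import cv2,sys
f,x0,y0,x1,y1,o=sys.argv[1:]
x0,y0,x1,y1=map(int,(x0,y0,x1,y1))
im=cv2.imread(f)[y0:y1,x0:x1]; s=min(800/(x1-x0),600/(y1-y0))
cv2.imwrite(o,cv2.resize(im,None,fx=s,fy=s,interpolation=cv2.INTER_CUBIC)); print(s)
E
python3 crop.py pics/scene_0.png 200 140 460 335 pics/scene_0c.png; python3 crop.py pics/side_0.png 180 120 480 300 pics/side_0c.png
```

```text
3.076923076923077
2.6666666666666665
```

View pics/scene_0c.png

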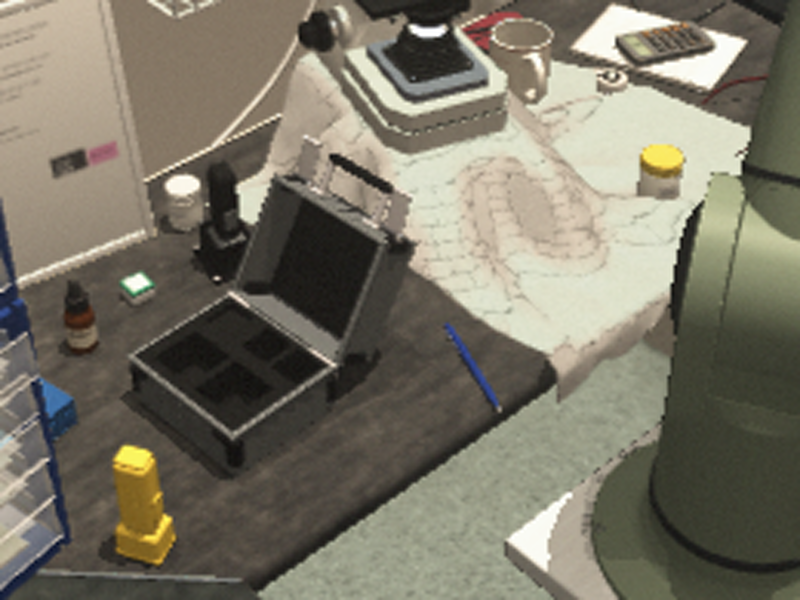

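View pics/side_0c.png

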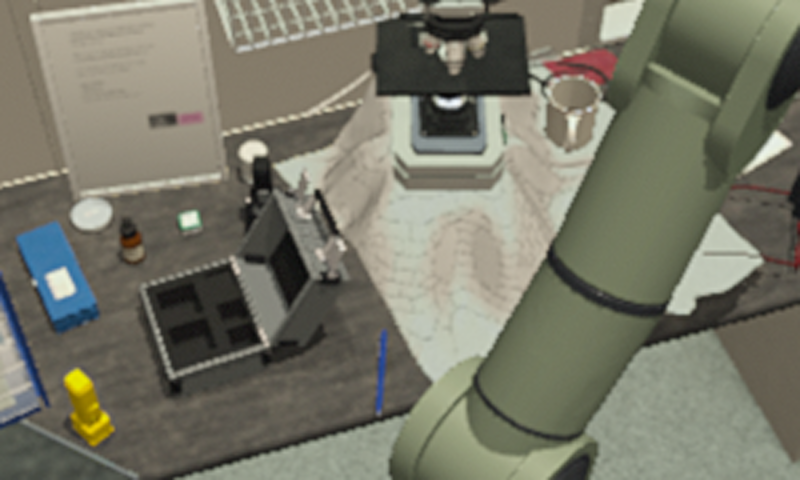

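```bash
cat > h.py <<'E'
from bench import r, optics, job, models
import cv2, numpy as np
from scipy.spatial.transform import Rotation as Ro
CAL={}
def cal(n):
    if n not in CAL: CAL[n]=optics.get_calibration(n)
    return CAL[n]
def ray(n,u,v,pose=None):
    c=cal(n);K=c["intrinsics"]
    x=(u-K[0][2])/K[0][0]; y=(v-K[1][2])/K[1][1]
    if n=="wrist":
        a=np.hypot(x,y); d=np.array([0,0,1.]) if a<1e-9 else np.array([x/a*np.sin(a),y/a*np.sin(a),np.cos(a)])
        T=np.array(c["tool_from_camera"]); p,R=pose
        return p+R@T[:3,3], R@T[:3,:3]@d
    R=np.array(c["R"]);t=np.array(c["t"])
    d=R.T@np.array([x,y,1.]); return -R.T@t, d/np.linalg.norm(d)
def pose():
    s=r.get_state(); return np.array(s["position"]), Ro.from_rotvec(s["eef_rot"]).as_matrix()
def atz(n,u,v,z,pose=None):
    o,d=ray(n,u,v,pose); return o+d*(z-o[2])/d[2]
def proj(n,X,pose=None):
    c=cal(n);K=np.array(c["intrinsics"]);X=np.atleast_2d(X)
    if n=="wrist":
        T=np.array(c["tool_from_camera"]); p,R=pose
        Rc=R@T[:3,:3]; tc=p+R@T[:3,3]; q=(X-tc)@Rc
        a=np.arctan2(np.hypot(q[:,0],q[:,1]),q[:,2]); h=np.hypot(q[:,0],q[:,1])+1e-12
        return np.c_[K[0,2]+K[0,0]*a*q[:,0]/h, K[1,2]+K[1,1]*a*q[:,1]/h]
    q=X@np.array(c["R"]).T+np.array(c["t"]); return np.c_[K[0,2]+K[0,0]*q[:,0]/q[:,2],K[1,2]+K[1,1]*q[:,1]/q[:,2]]
def snap(n,f):
    P=pose(); im=optics.get_image(n); cv2.imwrite(f"pics/{f}.png",im[:,:,::-1]); np.savez(f"pics/{f}.npz",p=P[0],R=P[1]); return P,im
def saved(f):
    d=np.load(f"pics/{f}.npz"); return d["p"],d["R"]
def st():
    s=r.get_state(); print("t",round(s["clock"],2),"p",np.round(s["position"],4),"rot",np.round(s["eef_rot"],3),"F",np.round(s["force"],1),"w",round(s["gripper_width"],4)); print("q",np.round(s["qpos"],3))
def grid():  return
E
cat > s1.py <<'E'
from h import *
for n in ["scene","side","wrist"]:
    P=pose()
    for l in ["jar_a","dropper_a","coverslip_box_1","scanner","scanner_holder"]:
        for d in models.spot_in(n,l)[:4]:
            u,v,w,h=d["rect"]; print(n,l,round(d["score"],2),np.round(d["rect"]), np.round(atz(n,u,v+h*0.3,0.0 if l!="scanner" else 0.02,P),3))
for p in [(572,108),(580,100),(592,98),(214,200),(415,195)]: print(p,np.round(atz("side",*p,0.05),3))
E
python3 s1.py
```

```text
scene jar_a 0.64 [262. 204.  14.  19.] [0.763 0.079 0.   ]
scene jar_a 0.62 [218. 274.  10.  20.] [0.563 0.399 0.   ]
scene jar_a 0.57 [413. 195.  15.  14.] [ 0.42  -0.395  0.   ]
scene dropper_a 0.69 [226. 242.  12.  20.] [0.671 0.297 0.   ]
scene coverslip_box_1 0.44 [245. 233.  13.  11.] [0.677 0.214 0.   ]
scene scanner 0.77 [245. 305.  18.  43.] [0.362 0.432 0.02 ]
scene scanner 0.67 [272. 208.  13.  24.] [0.689 0.083 0.02 ]
scene scanner 0.27 [288. 241.  91. 110.] [0.415 0.228 0.02 ]
scene scanner_holder 0.54 [272. 222.  19.  18.] [0.653 0.116 0.   ]
side coverslip_box_1 0.56 [252. 203.   4.   8.] [0.678 0.217 0.   ]
side scanner 0.75 [215. 273.  18.  28.] [0.356 0.423 0.02 ]
side scanner 0.64 [282. 188.  10.  18.] [0.682 0.085 0.02 ]
wrist jar_a 0.59 [203.  18.  61.  25.] [ 0.373 -0.355  0.   ]
(572, 108) [ 0.749 -1.351  0.05 ]
(580, 100) [ 0.787 -1.423  0.05 ]
(592, 98) [ 0.782 -1.487  0.05 ]
(214, 200) [0.71  0.361 0.05 ]
(415, 195) [ 0.484 -0.421  0.05 ]
```

```bash
cat >> h.py <<'E'
def plan(xyz,psi=None):
    """shift/turn in tool axes from the current pose (assumed = commanded)"""
    p,R=pose(); d=R.T@(np.array(xyz)-p)*1000
    cur=np.arctan2(R[1,0],R[0,0]); t=0 if psi is None else -np.degrees((psi-cur+np.pi)%(2*np.pi)-np.pi)
    print("shift mm",np.round(d,1),"turn",round(t,1),"cur psi deg",round(np.degrees(cur),2),"tilt",np.round(R[:,2],4))
E
python3 -c "
from h import *
plan((0.35,-0.42,0.32)); st()"
```

```text
shift mm [137.4 -95.8 -66.7] turn 0 cur psi deg 25.25 tilt [ 0. -0. -1.]
t 0.9 p [ 0.2666 -0.5653  0.2533] rot [3.066 0.687 0.   ] F [-0.1 -1.1  0.7] w 0.0852
q [ 1.06   0.521 -0.036  1.6    0.021  1.021 -0.113]
```

apply_moves(jaw=[100, 100, 100, 100, 100], xyz=[[40, -28, -50], [80, -56, -67], [115, -80, -67], [137, -96, -67], [137, -96, -67]], turn=[0, 0, 0, 0, 0])

```text
clock: 1.52
position: [0.3508, -0.4184, 0.3206]
eef_rot: [3.065, 0.691, 0.001]
force: [-0.5, -0.4, -1.0]
gripper_width: 0.0853
```

```bash
cat > s2.py <<'E'
from h import *
import sys
f=sys.argv[1]; labs=sys.argv[2:]
P,im=snap("wrist",f); st()
for l in labs:
    for d in models.spot_in("wrist",l)[:4]: print(l,round(d["score"],2),np.round(d["rect"],1))
E
python3 s2.py w1 jar_a
```

```text
t 1.57 p [ 0.3499 -0.4196  0.3205] rot [3.065 0.689 0.   ] F [-0.7 -0.8  0.1] w 0.0855
q [ 0.831  0.329 -0.083  1.723  0.03   1.091 -0.391]
jar_a 0.57 [290.  121.7  42.3  45.2]
```

View pics/w1.png

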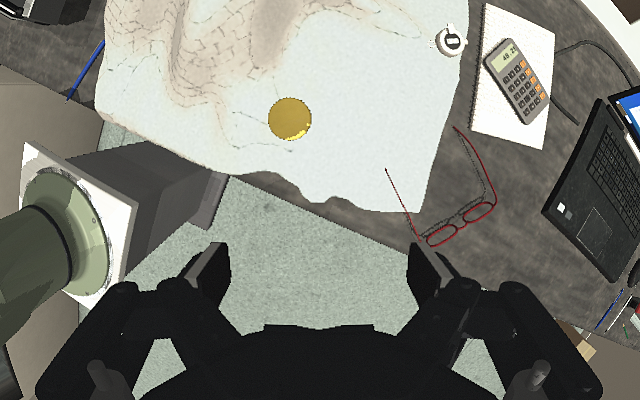

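```bash
cat >> h.py <<'E'
def tri(*rays):
    A=np.zeros((3,3));b=np.zeros(3)
    for o,d in rays: M=np.eye(3)-np.outer(d,d);A+=M;b+=M@o
    X=np.linalg.solve(A,b); return X,[round(1000*np.linalg.norm((np.eye(3)-np.outer(d,d))@(X-o)),1) for o,d in rays]
E
python3 -c "
from h import *
P=saved('w1')
print(tri(ray('wrist',290,118.5,P),ray('scene',414.8,191,P)))
for z in (0.06,.072,.085): print(atz('wrist',290,118.5,z,P),atz('scene',414.8,190.5,z))
"
```

```text
(array([ 0.39223971, -0.36199522,  0.07122214]), [np.float64(0.1), np.float64(0.1)])
[ 0.39164019 -0.36116796  0.06      ] [ 0.40356671 -0.37764553  0.06      ]
[ 0.39221579 -0.36209802  0.072     ] [ 0.39371567 -0.36354916  0.072     ]
[ 0.39283937 -0.36310558  0.085     ] [ 0.38304371 -0.34827809  0.085     ]
```

```bash
python3 -c "
from h import *
plan((0.3922,-0.362,0.068))"
```

```text
shift mm [ 63.7 -34.6 252.4] turn 0 cur psi deg 25.25 tilt [-1.e-04 -3.e-04 -1.e+00]
```

apply_moves(jaw=[100, 100, 100, 100, 100], xyz=[[32, -17, 30], [64, -35, 60], [64, -35, 110], [64, -35, 160], [64, -35, 170]], turn=[0, 0, 0, 0, 0])

```text
clock: 2.25
position: [0.391, -0.361, 0.1479]
eef_rot: [-3.063, -0.684, 0.005]
force: [0.6, -0.7, 0.7]
gripper_width: 0.0851
```

```bash
python3 s2.py w2 jar_a; python3 -c "
from h import *
plan((0.3922,-0.362,0.068))"
```

```text
t 2.3 p [ 0.3915 -0.3613  0.1486] rot [-3.064e+00 -6.850e-01  3.000e-03] F [-0.3  0.8 -1.1] w 0.0853
q [ 0.712  0.521 -0.105  1.93   0.082  0.698 -0.573]
jar_a 0.61 [320.1 204.8  75.5  88.3]
shift mm [-0.1  0.4 82.2] turn 0 cur psi deg 25.2 tilt [-9.e-04  5.e-04 -1.e+00]
```

View pics/w2.png

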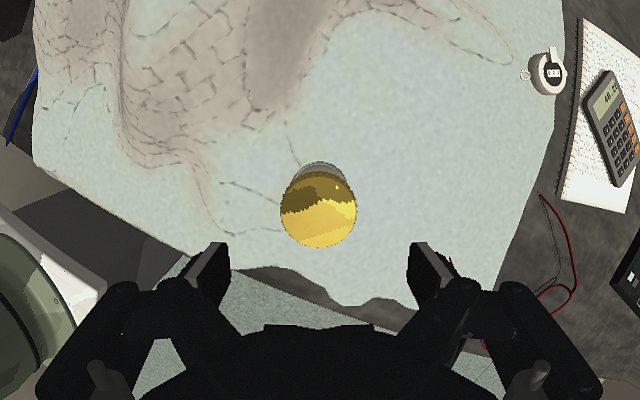

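```bash
python3 -c "
from h import *
P=saved('w2')
print(atz('wrist',318.5,210,.072,P), atz('wrist',318.5,210,.085,P))"
```

```text
[ 0.39400226 -0.35976673  0.072     ] [ 0.3977751  -0.35803702  0.085     ]
```

Within 2–3 mm. Descend, grip.

apply_moves(jaw=[100, 100, 100, 30, 30], xyz=[[1, 0, 40], [2, 0, 80], [2, 0, 82], [2, 0, 82], [2, 0, 82]], turn=[0, 0, 0, 0, 0], squeeze=40)

```text
clock: 2.98
position: [0.3951, -0.361, 0.0702]
eef_rot: [3.064, 0.686, 0.003]
force: [-0.3, 0.4, -0.1]
gripper_width: 0.0517
```

apply_moves(jaw=[30, 30, 30, 30, 30], xyz=[[0, 0, 0], [0, 0, 0], [0, 0, -30], [0, 0, -70], [0, 0, -120]], turn=[0, 0, 0, 0, 0])

```text
clock: 3.6
position: [0.3941, -0.36, 0.1903]
eef_rot: [-3.066, -0.687, -0.0]
force: [0.2, -0.9, -0.6]
gripper_width: 0.047
```

```bash
python3 s2.py w3
```

```text
t 3.65 p [ 0.396  -0.3616  0.1965] rot [3.06  0.685 0.008] F [ 3.5 -3.1  9.4] w 0.0469
q [ 0.715  0.451 -0.114  1.893  0.07   0.794 -0.567]
```

View pics/w3.png

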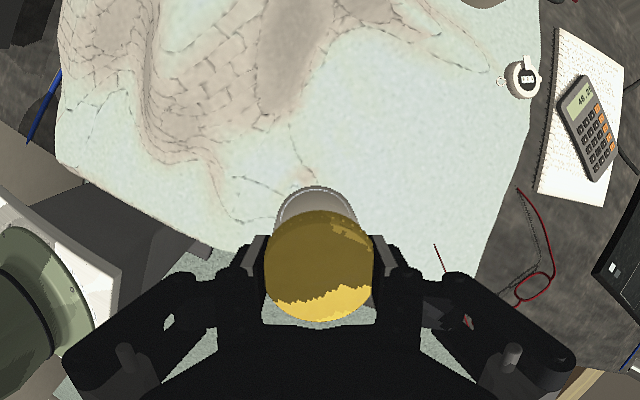

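```bash
python3 -c "
from h import *
P=saved('w3')
R=P[1]
for dist in (.14,.15,.155,.165):
  o,d=ray('wrist',319,266,P); print(R.T@(o+d*dist-P[0]))
"
```

```text
[-0.00026066  0.00064619  0.00407927]
[-0.0049457   0.00067042  0.01291385]
[-0.00728822  0.00068254  0.01733114]
[-0.01197326  0.00070678  0.02616572]
```

```bash
python3 -c "
from h import *
snap('scene','sc1');snap('side','sd1');st()"; python3 crop.py pics/sd1.png 320 120 480 240 pics/sd1c.png;python3 crop.py pics/sc1.png 350 120 510 240 pics/sc1c.png
```

```text
t 3.75 p [ 0.3953 -0.3611  0.1916] rot [3.061 0.685 0.005] F [ 0.8  0.1 -1. ] w 0.047
q [ 0.714  0.458 -0.113  1.897  0.071  0.785 -0.568]
5.0
5.0
```

View pics/sd1c.png

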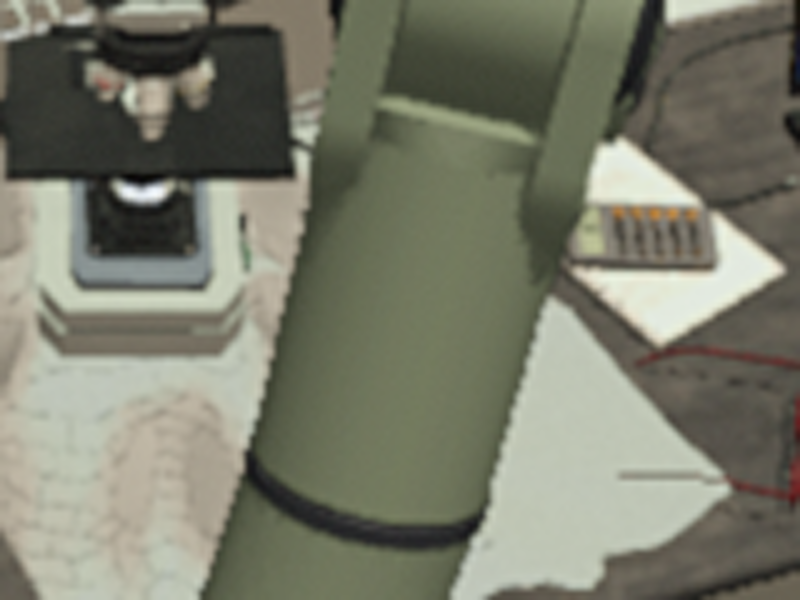

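View pics/sc1c.png

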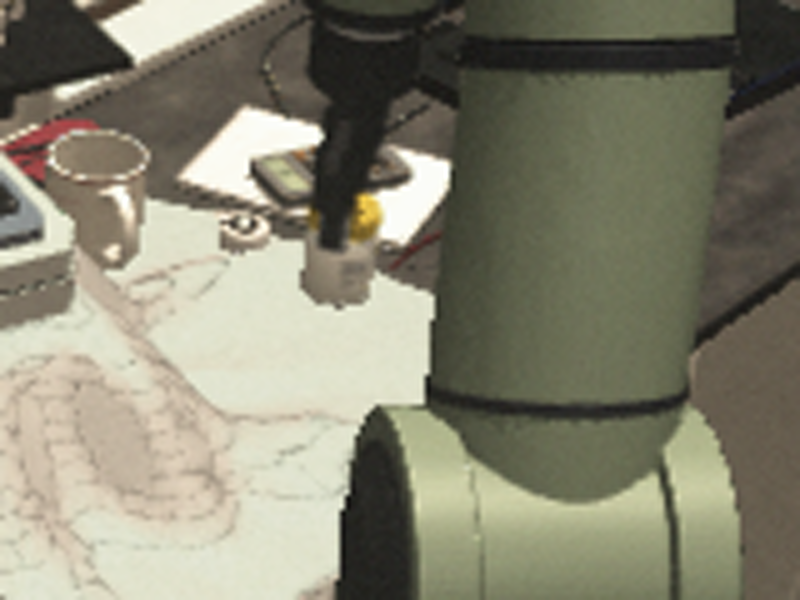

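```bash
python3 -c "
from h import *
plan((0.43,-0.02,0.40))"
```

```text
shift mm [ 177.3 -292.7 -209.4] turn 0 cur psi deg 25.23 tilt [ 0.0043 -0.0035 -1.    ]
```

apply_moves(jaw=[30, 30, 30, 30, 30], xyz=[[10, -10, -40], [30, -40, -80], [52, -80, -110], [75, -120, -140], [98, -160, -170]], turn=[0, 0, 0, 0, 0])

```text
clock: 4.38
position: [0.4143, -0.1721, 0.3591]
eef_rot: [3.066, 0.687, -0.0]
force: [1.6, -0.3, 0.1]
gripper_width: 0.0473
```

```bash
python3 -c "
from h import *
plan((0.43,-0.02,0.40));st()"
```

```text
shift mm [  79.1 -130.9  -40.9] turn 0 cur psi deg 25.25 tilt [-3.e-04 -1.e-04 -1.e+00]
t 4.38 p [ 0.4143 -0.1721  0.3591] rot [ 3.066  0.687 -0.   ] F [ 1.6 -0.3  0.1] w 0.0473
q [ 0.455  0.131 -0.216  1.884  0.031  1.13  -0.903]
```

apply_moves(jaw=[30, 30, 30, 30, 30], xyz=[[25, -40, -20], [50, -82, -40], [73, -120, -40], [79, -131, -40], [79, -131, -40]], turn=[0, 0, 0, 0, 0])

```text
clock: 5.0
position: [0.4301, -0.0215, 0.398]
eef_rot: [3.065, 0.688, -0.001]
force: [-0.2, -0.7, -0.0]
gripper_width: 0.0471
```

```bash
python3 s2.py w4 case scanner scanner_holder dropper_a coverslip_box_1 lid_handle jar_a
```

```text
t 5.05 p [ 0.4301 -0.0224  0.398 ] rot [ 3.066e+00  6.860e-01 -1.000e-03] F [ 0.5  0.1 -1. ] w 0.047
q [ 0.252  0.076 -0.359  1.848  0.029  1.223 -1.247]
case 0.68 [219.4  95.3 178.2 159.4]
scanner 0.79 [81.7 94.7 51.1 23.3]
scanner 0.6 [308.8   7.2  24.7  12.4]
scanner_holder 0.96 [312.3  16.2  55.4  28.9]
jar_a 0.83 [320.1 256.1 105.3 136.6]
```

View pics/w4.png

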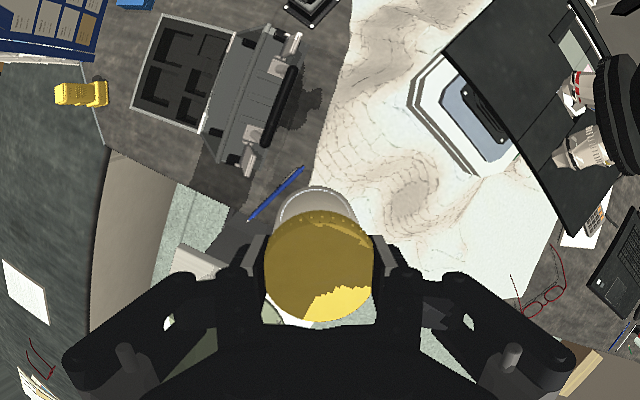

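```bash
python3 -c "
from h import *
P=saved('w4')
for p in [(163,13),(235,30),(205,132),(131,106)]: print(p,atz('wrist',*p,0.06,P))
plan((0.42,0.12,0.42))"
```

```text
(163, 13) [0.54727628 0.31024971 0.06      ]
(235, 30) [0.55772194 0.17665693 0.06      ]
(205, 132) [0.39591928 0.15453509 0.06      ]
(131, 106) [0.38529139 0.30026747 0.06      ]
shift mm [  51.2 -132.8  -21.8] turn 0 cur psi deg 25.21 tilt [-2.e-04 -0.e+00 -1.e+00]
```

```bash
python3 -c "
from h import *
plan((0.40,0.2,0.40),np.radians(5.5))"
```

```text
shift mm [  67.2 -213.7   -1.8] turn 19.7 cur psi deg 25.21 tilt [-2.e-04 -0.e+00 -1.e+00]
```

apply_moves(jaw=[30, 30, 30, 30, 30], xyz=[[13, -43, 0], [28, -88, 0], [43, -135, 0], [58, -182, 0], [67, -214, 0]], turn=[5, 10, 15, 19.7, 19.7])

```text
clock: 6.02
position: [0.3991, 0.2025, 0.3984]
eef_rot: [-3.138, -0.152, -0.0]
force: [0.6, -0.0, -1.2]
gripper_width: 0.0473
```

apply_moves(jaw=[30, 30], xyz=[[0, 0, 0], [0, 0, 0]], turn=[0, 0])

```text
clock: 6.28
position: [0.3998, 0.2, 0.3982]
eef_rot: [3.138, 0.151, -0.0]
force: [0.1, -0.9, -1.1]
gripper_width: 0.0471
```

```bash
python3 s2.py w5 case dropper_a coverslip_box_1 scanner scanner_holder
```

```text
t 6.33 p [0.3999 0.1997 0.3982] rot [ 3.138  0.15  -0.   ] F [-0.1  0.6  0.4] w 0.0472
q [-0.079  0.122 -0.57   1.807  0.07   1.233 -2.144]
case 0.78 [357.7 117.5 223.4 147.7]
case 0.17 [445.6 178.9  34.4  25.8]
dropper_a 0.67 [264.1   8.9  24.9  13.1]
coverslip_box_1 0.4 [445.4 178.9  37.   29.3]
scanner 0.97 [398.8  10.2  29.5  16.9]
scanner 0.67 [178.8 166.7  50.8  35. ]
scanner 0.47 [406.1 119.4 131.4 144.4]
scanner_holder 0.72 [390.5  19.7  45.7  36.9]
scanner_holder 0.43 [356.4 119.  223.1 148.2]
scanner_holder 0.31 [618.2  90.7  15.7  18.4]
```

View pics/w5.png

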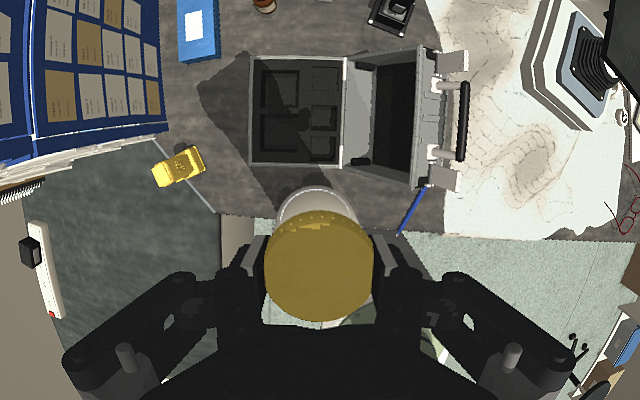

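```bash
python3 crop.py pics/w5.png 230 30 490 220 pics/w5c.png
```

```text
3.076923076923077
```

View pics/w5c.png

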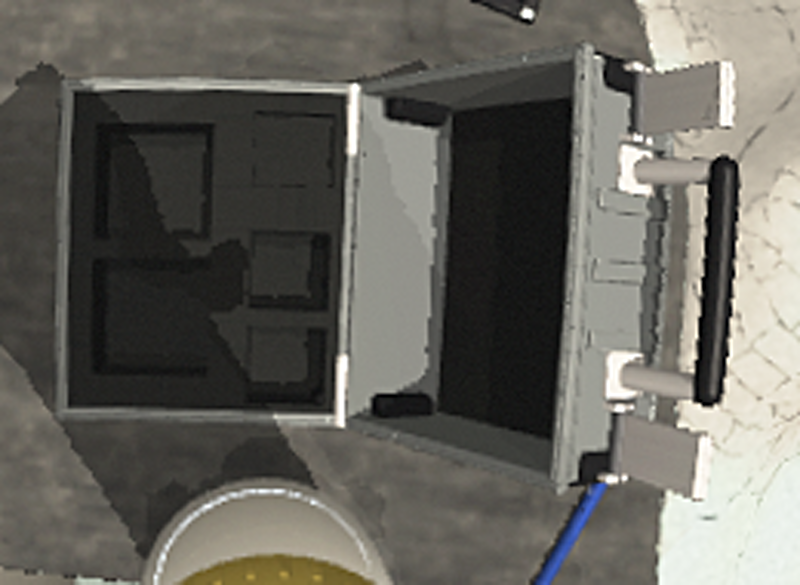

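```bash
cat > fit.py <<'E'
from h import *
from scipy.optimize import least_squares
P=saved('w5')
px=np.array([(62,82),(356,85),(340,424),(60,413)])/3.0769+np.array([230,30])
obj=np.array([(82,70,60),(82,-70,60),(-82,-70,60),(-82,70,60)])/1000
for p in px: print(np.round(atz('wrist',*p,.06,P),4))
def tw(q,o): 
    c,s=np.cos(q[2]),np.sin(q[2]); R=np.array([[c,-s,0],[s,c,0],[0,0,1]]); return o@R.T+np.array([q[0],q[1],0])
f=lambda q:(proj('wrist',tw(q,obj),P)-px).ravel()
s=least_squares(f,[.47,.235,.1]); print(s.x,np.degrees(s.x[2]),np.round(s.fun,1)); np.save('case.npy',s.x)
q=s.x
im=cv2.imread('pics/w5.png')
big=cv2.resize(im,None,fx=4,fy=4,interpolation=cv2.INTER_CUBIC)
def box(cx,cy,w,h,z): return np.array([(cx-w/2,cy-h/2,z),(cx+w/2,cy-h/2,z),(cx+w/2,cy+h/2,z),(cx-w/2,cy+h/2,z)])/1000
for b in [box(0,0,164,140,60),box(-33,25.5,57,57,60),box(33,25.5,57,57,60),box(-55,-41,38,38,60),box(-9,-41,38,38,60),box(50,-41,36,38,60)]:
    pts=proj('wrist',tw(q,b),P); cv2.polylines(big,[np.int32(pts*4)],True,(0,255,255),1)
for th in (1.9,2.0,2.1,2.2):
    h=np.array([(x,-70+182*np.cos(th)-34*np.sin(th),60+182*np.sin(th)+34*np.cos(th)) for x in (-35,35)])/1000
    pts=proj('wrist',tw(q,h),P); cv2.polylines(big,[np.int32(pts*4)],True,(0,0,255),1)
cv2.imwrite('pics/fit.png',cv2.resize(big[120:880,900:1960],(800,574)))
E
python3 fit.py
```

```text
[0.5455 0.3146 0.06  ]
[0.5548 0.1742 0.06  ]
[0.3899 0.1648 0.06  ]
[0.3827 0.3025 0.06  ]
[0.46817024 0.23907351 0.06272063] 3.593627430748486 [ 0.3 -0.1 -0.1  0.2  0.6 -0.5 -0.8  0.4]
```

View pics/fit.png

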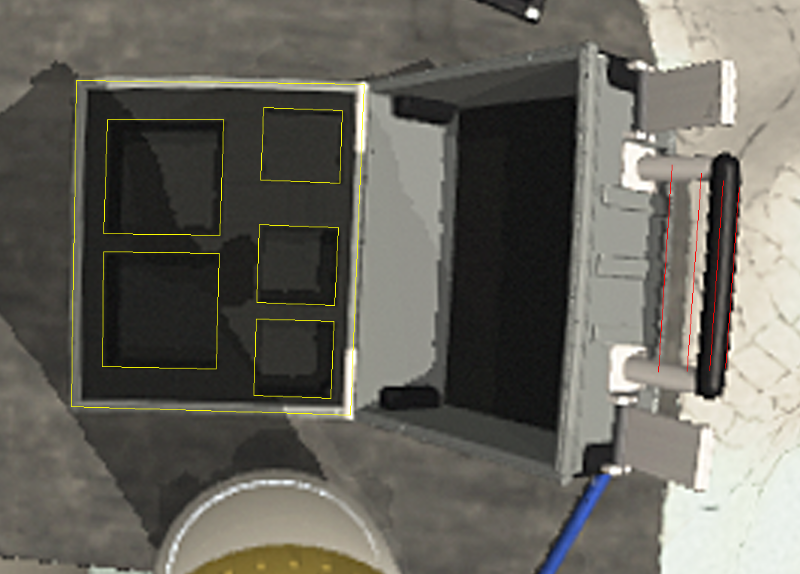

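```bash
python3 -c "
from h import *
plan((0.375,0.255,0.27),np.radians(3.6))"
```

```text
shift mm [-19.4 -57.  128.3] turn 1.9 cur psi deg 5.5 tilt [ 1.e-04 -0.e+00 -1.e+00]
```

apply_moves(jaw=[30, 30, 30, 30, 30], xyz=[[-8, -30, 30], [-19, -57, 70], [-19, -57, 110], [-19, -57, 128], [-19, -57, 128]], turn=[1, 1.9, 1.9, 1.9, 1.9])

```text
clock: 7.2
position: [0.3749, 0.2551, 0.2696]
eef_rot: [3.139, 0.1, -0.003]
force: [0.4, -0.0, 0.4]
gripper_width: 0.0472
```

```bash
python3 s2.py w6; python3 crop.py pics/w6.png 200 0 500 225 pics/w6c.png
```

```text
t 7.25 p [0.3753 0.2555 0.2705] rot [ 3.14e+00  1.00e-01 -1.00e-03] F [-0.2 -0.1 -0.4] w 0.0472
q [-0.223  0.272 -0.604  1.986  0.189  0.939 -2.429]
2.6666666666666665
```

View pics/w6c.png

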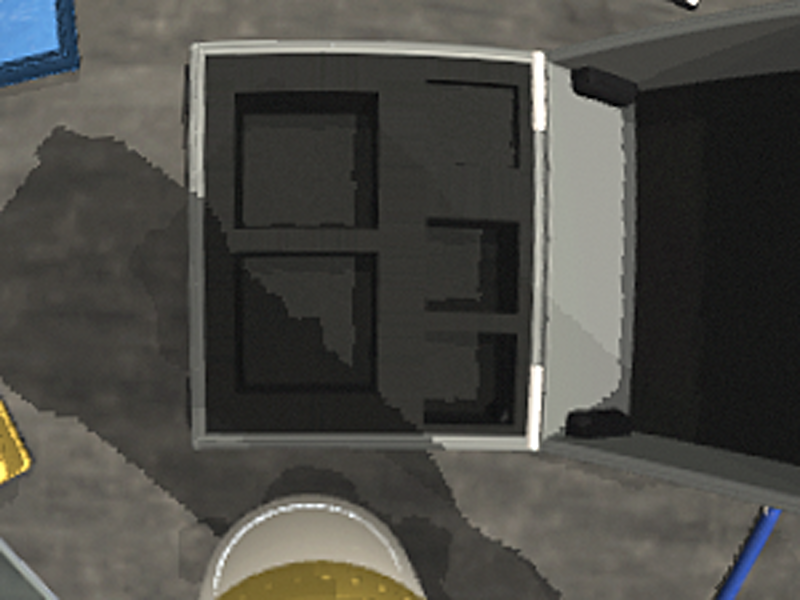

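```bash
cat > fit2.py <<'E'
from h import *
from scipy.optimize import least_squares
P=saved('w6')
def box(cx,cy,w,h,z): return [(cx+w/2,cy+h/2,z),(cx+w/2,cy-h/2,z),(cx-w/2,cy-h/2,z),(cx-w/2,cy+h/2,z)]
px=np.array([(192,45),(546,52),(539,450),(195,447), (236,93),(379,93),(378,228),(235,228),(236,253),(378,253),(377,391),(236,391)])/2.66667+np.array([200,0])
obj=np.array(box(0,0,164,140,60)+box(33,25.5,57,57,60)+box(-33,25.5,57,57,60))/1000
def tw(q,o): 
    c,s=np.cos(q[2]),np.sin(q[2]); R=np.array([[c,-s,0],[s,c,0],[0,0,1]]); return o@R.T+np.array([q[0],q[1],0])
f=lambda q:(proj('wrist',tw(q,obj),P)-px).ravel()
s=least_squares(f,[.47,.235,.1]); print(s.x,np.degrees(s.x[2]),np.round(s.fun,1)); np.save('case.npy',s.x)
q=s.x
for n,o in dict(jf=(33,25.5),jn=(-33,25.5),bn=(-55,-41),bf=(-9,-41),box=(50,-41)).items(): print(n,np.round(tw(q,np.array([[*o,0]])/1000),4))
E
python3 fit2.py
```

```text
[0.46793851 0.23825991 0.06211603] 3.5589862301517674 [ 1.3  0.3 -1.2  1.1 -0.6 -1.3  0.7 -1.  -0.4 -0.6  0.1 -0.7  0.5  0.5
 -0.3  0.5 -0.7 -0.5  0.4 -0.5  0.3  1.1 -0.3  1.1]
jf [[0.4993 0.2658 0.    ]]
jn [[0.4334 0.2617 0.    ]]
bn [[0.4156 0.1939 0.    ]]
bf [[0.4615 0.1968 0.    ]]
box [[0.5204 0.2004 0.    ]]
```

```bash
python3 -c "
from h import *
plan((0.5013,0.266,0.16),np.radians(3.6))"
```

```text
shift mm [126.5  -2.5 110.5] turn 0.0 cur psi deg 3.64 tilt [-4.e-04 -1.e-04 -1.e+00]
```

apply_moves(jaw=[30, 30, 30, 30, 30], xyz=[[40, 0, 20], [90, -2, 50], [126, -2, 90], [126, -2, 110], [126, -2, 110]], turn=[0, 0, 0, 0, 0])

```text
clock: 7.88
position: [0.5008, 0.2653, 0.1601]
eef_rot: [3.14, 0.099, -0.002]
force: [-0.9, 0.3, -0.5]
gripper_width: 0.0475
```

```bash
python3 s2.py w7 ;python3 -c "
from h import *
plan((0.5013,0.266,0.088),np.radians(3.6))
snap('scene','sc2')"; python3 crop.py pics/sc2.png 200 180 360 300 pics/sc2c.png
```

```text
t 7.92 p [0.501  0.2657 0.1613] rot [-3.14e+00 -1.00e-01 -1.00e-03] F [-0.  -0.2 -0.7] w 0.0475
q [-0.242  0.585 -0.491  1.82   0.362  0.826 -2.42 ]
shift mm [ 0.3 -0.3 73.3] turn 0.0 cur psi deg 3.65 tilt [ 3.e-04  3.e-04 -1.e+00]
5.0
```

View pics/w7.png

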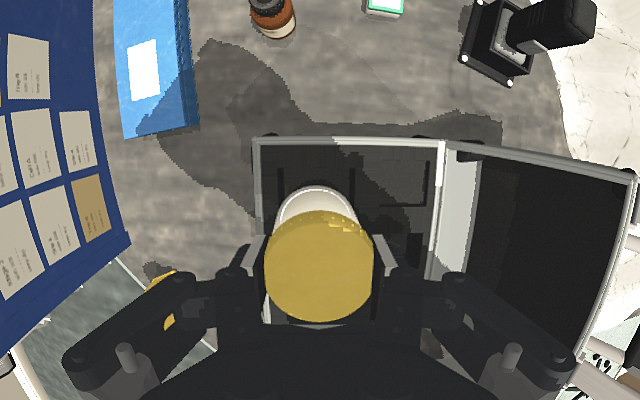

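View pics/sc2c.png

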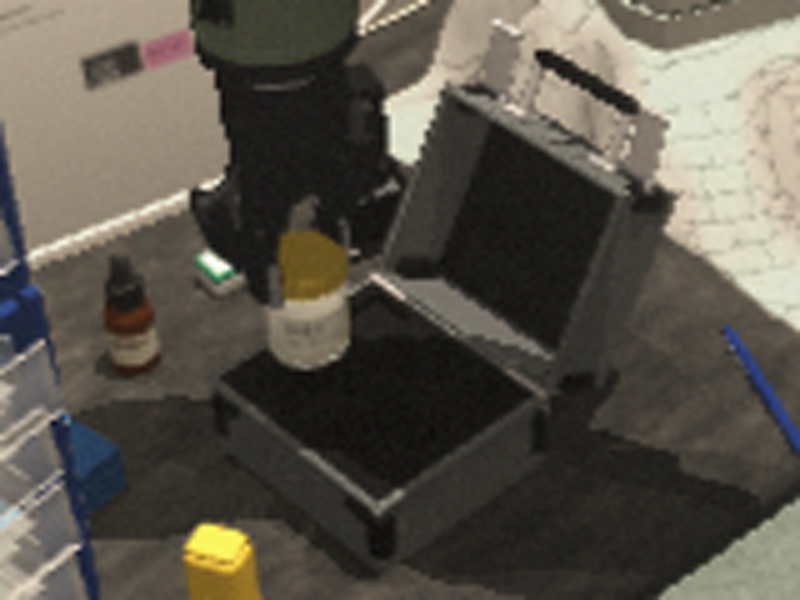

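apply_moves(jaw=[30, 30, 30], xyz=[[0, 0, 20], [0, 0, 40], [0, 0, 48]], turn=[0, 0, 0])

```text
clock: 8.35
position: [0.5011, 0.2657, 0.1131]
eef_rot: [-3.14, -0.1, -0.002]
force: [-0.4, -0.2, 0.3]
gripper_width: 0.0471
```

```bash
python3 -c "
from h import *
st();plan((0.5013,0.266,0.088),np.radians(3.6))"
```

```text
t 8.35 p [0.5011 0.2657 0.1131] rot [-3.14e+00 -1.00e-01 -2.00e-03] F [-0.4 -0.2  0.3] w 0.0471
q [-0.279  0.65  -0.442  1.85   0.4    0.729 -2.451]
shift mm [ 0.2 -0.2 25.1] turn 0.1 cur psi deg 3.65 tilt [ 1.1e-03  4.0e-04 -1.0e+00]
```

apply_moves(jaw=[30, 30, 30], xyz=[[0, 0, 12], [0, 0, 22], [0, 0, 24]], turn=[-2, -4, -4])

```text
clock: 8.72
position: [0.501, 0.2657, 0.0883]
eef_rot: [-3.134, -0.211, -0.0]
force: [-1.8, -2.1, 19.6]
gripper_width: 0.047
```

```bash
python3 -c "
from h import *
st()"
```

```text
t 8.72 p [0.501  0.2657 0.0883] rot [-3.134 -0.211 -0.   ] F [-1.8 -2.1 19.6] w 0.047
q [-0.281  0.69  -0.44   1.859  0.441  0.689 -2.414]
```

apply_moves(jaw=[85, 85, 85, 85, 85], xyz=[[0, 0, 0], [0, 0, 0], [0, 0, -15], [0, 0, -60], [0, 0, -110]], turn=[0, 0, 0, 0, 0])

```text
clock: 9.35
position: [0.5004, 0.2655, 0.2003]
eef_rot: [-3.134, -0.21, 0.001]
force: [0.8, 0.6, -0.0]
gripper_width: 0.0727
```

```bash
python3 s2.py w8 jar_a dropper_a coverslip_box_1 scanner_holder; python3 -c "
from h import *
snap('side','sd2')"; python3 crop.py pics/sd2.png 160 160 340 295 pics/sd2c.png
```

```text
t 9.4 p [0.5023 0.2671 0.2068] rot [-3.131 -0.21  -0.01 ] F [2.9 1.8 8.9] w 0.0727
q [-0.217  0.527 -0.524  1.784  0.326  0.91  -2.32 ]
jar_a 0.63 [496.3   2.6  24.8   5.2]
jar_a 0.37 [448.7 243.  378.8 230.7]
dropper_a 0.57 [289.6  23.   39.4  44.2]
coverslip_box_1 0.83 [388.8  18.9  36.   37.8]
scanner_holder 0.7 [483.4  63.1  66.7  82.9]
4.444444444444445
```

View pics/w8.png

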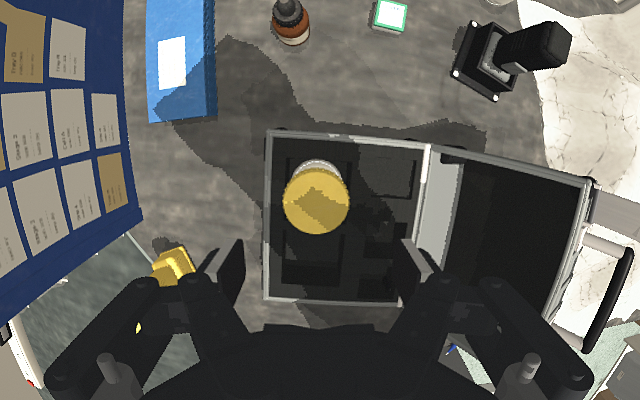

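View pics/sd2c.png

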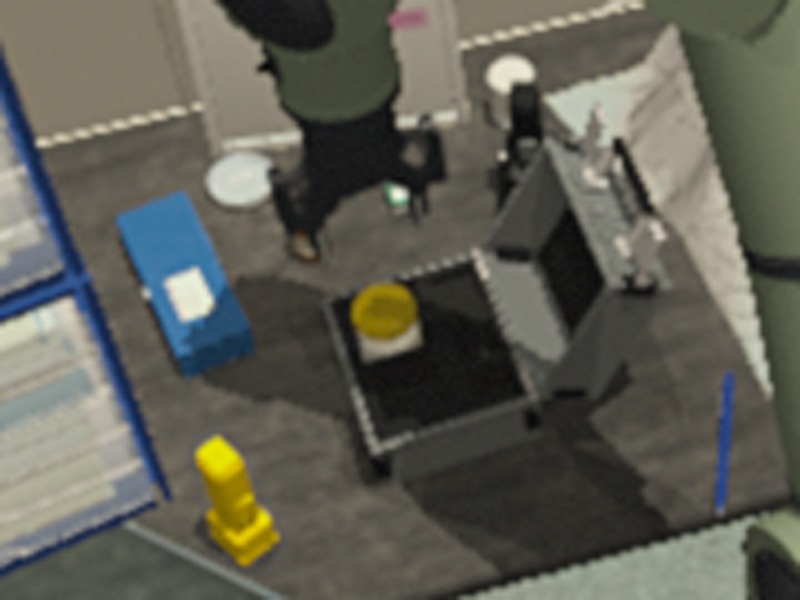

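```bash
python3 -c "
from h import *
P=saved('w5')
print('shelf foot',atz('wrist',165,130,0,P),atz('wrist',155,0,0,P), atz('wrist',160,30,0.3,P))
P=saved('w8')
print('drop cap',atz('wrist',290,5,.096,P),'box',atz('wrist',391,13,.019,P),'holder', atz('wrist',483,60,0.044,P),'cap jar',atz('wrist',317,200,.09,P))
print('scanner top', atz('wrist',566,32,.13,P))
p=proj('scene',[[.46,.42,.0],[.6,.42,0],[.6,.42,.3]]);print(p)
plan((0.60,0.27,0.26),np.radians(3.6))
"
```

```text
shelf foot [0.42315206 0.47956286 0.        ] [0.67262929 0.53010139 0.        ] [0.52588767 0.33295097 0.3       ]
drop cap [0.64522648 0.30525421 0.096     ] box [0.68022708 0.21702759 0.019     ] holder [0.64843312 0.12444403 0.044     ] cap jar [0.50102452 0.26604242 0.09      ]
scanner top [0.67208194 0.09366643 0.13      ]
[[230.48776253 300.94677713]
 [206.4748373  276.34325181]
 [190.94928661 202.16396332]]
shift mm [ 99.2   8.6 -61.8] turn 4.1 cur psi deg 7.65 tilt [-4.e-04 -4.e-04 -1.e+00]
```

apply_moves(jaw=[85, 85, 85, 85], xyz=[[30, -5, -30], [65, -10, -55], [88, -20, -55], [88, -20, -55]], turn=[0, 0, 0, 0])

```text
clock: 10.15
position: [0.5856, 0.2976, 0.2518]
eef_rot: [3.134, 0.21, -0.003]
force: [-0.6, -0.1, -0.0]
gripper_width: 0.0723
```

```bash
python3 s2.py w9 jar_a dropper_a coverslip_box_1 scanner scanner_holder
```

```text
t 10.2 p [0.5848 0.2972 0.2519] rot [ 3.134  0.21  -0.004] F [ 0.5 -0.6 -0. ] w 0.0727
q [-0.238  0.616 -0.511  1.491  0.319  1.12  -2.248]
jar_a 0.93 [337.3 263.2  49.8  54.8]
jar_a 0.87 [499.9  63.2  46.5  33.6]
dropper_a 0.83 [313.5 114.2  33.6  24. ]
coverslip_box_1 0.86 [397.1 104.8  31.2  29.7]
scanner 0.76 [189.  349.8  19.4  31.9]
scanner 0.65 [504.3 304.2 174.  171.4]
scanner 0.58 [511.6 141.6  69.8  46.4]
scanner_holder 0.73 [476.9 135.2  65.1  67.9]
```

View pics/w9.png

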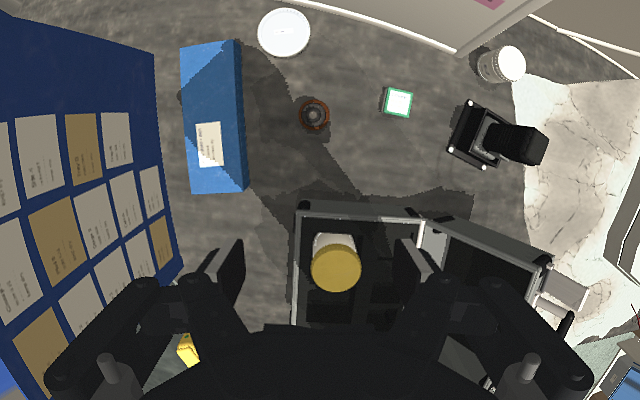

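```bash
python3 crop.py pics/w9.png 270 70 450 205 pics/w9c.png; python3 crop.py pics/sc2.png 300 90 640 290 pics/sc2d.png
```

```text
4.444444444444445
2.3529411764705883
```

View pics/w9c.png

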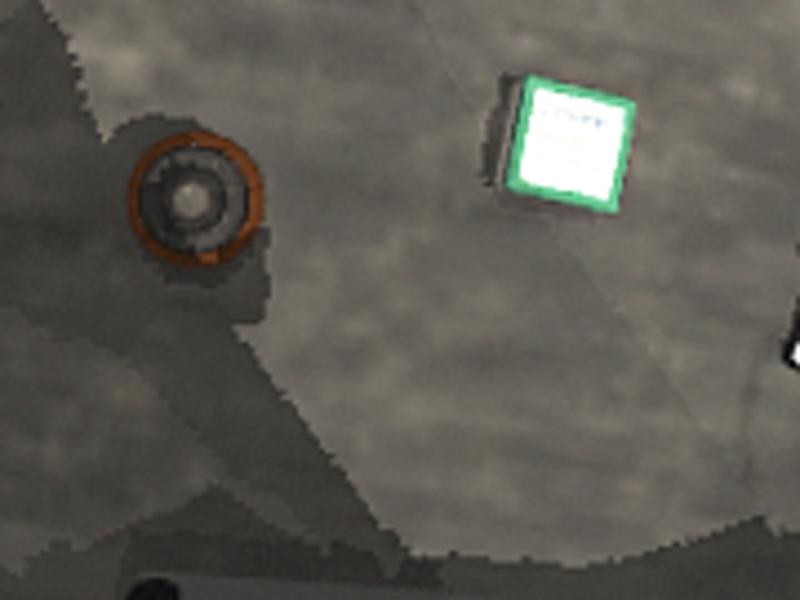

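View pics/sc2d.png

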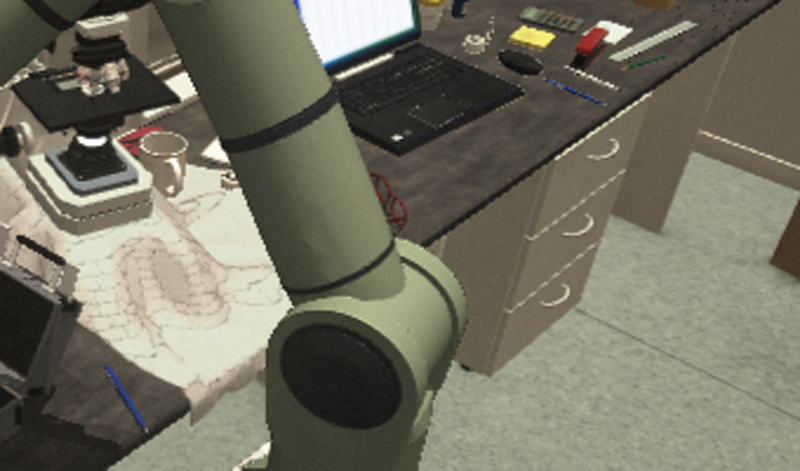

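```bash
python3 -c "
from h import *
P=saved('w9')
c=atz('wrist',312.8,115,.096,P); print('drop',c)
px=np.array([(528,77),(635,100),(617,212),(508,188)])/4.4444+[270,70]
X=np.array([atz('wrist',*p,.019,P) for p in px]); print(X, X.mean(0)); e=X[1]-X[0]; print(np.degrees(np.arctan2(e[1],e[0])),np.linalg.norm(e)); e=X[3]-X[0]; print(np.degrees(np.arctan2(e[1],e[0])),np.linalg.norm(e))
plan((c[0],c[1],0.25)); plan((c[0],c[1],0.090))
"
```

```text
drop [0.64962763 0.31054507 0.096     ]
[[0.69429795 0.23080496 0.019     ]
 [0.69390028 0.20155208 0.019     ]
 [0.66373093 0.20186523 0.019     ]
 [0.66471103 0.2317703  0.019     ]] [0.67916005 0.21649814 0.019     ]
-90.77882968931232 0.029255581981624163
178.13125195882697 0.029602660504819106
shift mm [66.  -5.   3.2] turn 0 cur psi deg 7.66 tilt [-3.e-04 -4.e-04 -1.e+00]
shift mm [ 66.   -5.1 163.2] turn 0 cur psi deg 7.66 tilt [-3.e-04 -4.e-04 -1.e+00]
```

apply_moves(jaw=[60, 60, 60, 60, 60], xyz=[[33, -3, 20], [66, -5, 50], [66, -5, 80], [66, -5, 90], [66, -5, 90]], turn=[0, 0, 0, 0, 0])

```text
clock: 11.08
position: [0.6498, 0.3108, 0.1636]
eef_rot: [3.134, 0.21, -0.001]
force: [-0.5, -0.9, -0.0]
gripper_width: 0.0512
```

```bash
python3 s2.py w10
```

```text
t 11.12 p [0.6501 0.3111 0.1645] rot [-3.134e+00 -2.100e-01 -1.000e-03] F [ 1.1 -0.3 -0.1] w 0.0518
q [-0.263  0.801 -0.468  1.371  0.381  1.057 -2.233]
```

View pics/w10.png

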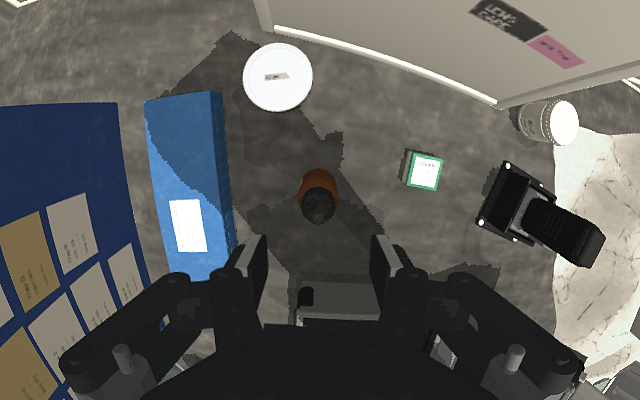

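apply_moves(jaw=[60, 60, 5, 5, 5], xyz=[[0, 0, 40], [0, 0, 74], [0, 0, 74], [0, 0, 74], [0, 0, 74]], turn=[0, 0, 0, 0, 0], squeeze=30)

```text
clock: 11.75
position: [0.6511, 0.3115, 0.0918]
eef_rot: [-3.133, -0.209, -0.005]
force: [-0.3, 0.5, 8.9]
gripper_width: 0.0134
```

apply_moves(jaw=[5, 5, 5, 5, 5], xyz=[[0, 0, 0], [0, 0, 0], [0, 0, -15], [0, 0, -50], [0, 0, -100]], turn=[0, 0, 0, 0, 0])

```text
clock: 12.38
position: [0.6497, 0.3106, 0.191]
eef_rot: [3.134, 0.21, -0.001]
force: [0.8, 0.2, -1.3]
gripper_width: 0.0136
```

```bash
python3 s2.py w11; python3 -c "
from h import *
plan((.4615+.0,.1968,.22),np.radians(93.6))"
```

```text
t 12.43 p [0.6519 0.3122 0.1991] rot [-3.131 -0.209 -0.011] F [2.  1.3 7.2] w 0.0135
q [-0.259  0.767 -0.479  1.345  0.366  1.108 -2.221]
shift mm [-203.9   89.   -22.7] turn -86.0 cur psi deg 7.64 tilt [ 0.007   0.0043 -1.    ]
```

View pics/w11.png

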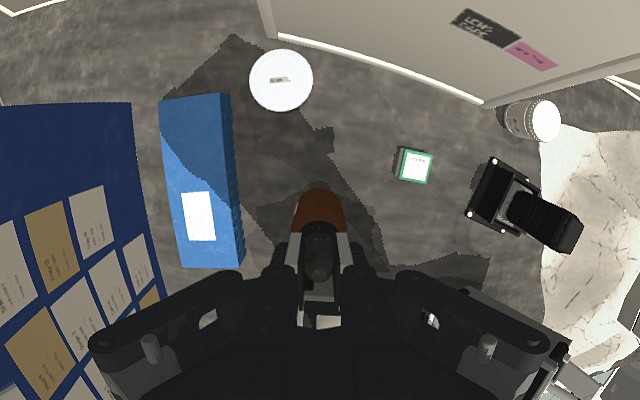

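apply_moves(jaw=[5, 5, 5, 5, 5], xyz=[[-20, 10, -40], [-55, 25, -45], [-95, 42, -45], [-135, 60, -45], [-170, 75, -45]], turn=[-10, -20, -30, -40, -50])

```text
clock: 13.05
position: [0.4905, 0.213, 0.2355]
eef_rot: [2.747, 1.522, 0.002]
force: [0.5, -0.2, 0.2]
gripper_width: 0.0134
```

```bash
python3 -c "
from h import *
st();plan((.4156,.196,.25),np.radians(93.6))"
```

```text
t 13.05 p [0.4905 0.213  0.2355] rot [2.747e+00 1.522e+00 2.000e-03] F [ 0.5 -0.2  0.2] w 0.0134
q [ 0.042  0.492 -0.766  1.83   0.407  0.981 -1.455]
shift mm [-54.1 -54.5 -14.6] turn -35.6 cur psi deg 57.97 tilt [ 1.9e-03 -6.0e-04 -1.0e+00]
```

apply_moves(jaw=[5, 5, 5, 5, 5], xyz=[[-18, -18, 0], [-36, -36, 0], [-54, -54, 0], [-54, -54, 0], [-54, -54, 0]], turn=[-10, -20, -30, -35.6, -35.6])

```text
clock: 13.68
position: [0.4174, 0.1971, 0.2352]
eef_rot: [2.158, 2.282, 0.002]
force: [-0.3, -0.2, 0.0]
gripper_width: 0.0137
```

```bash
python3 s2.py w12; python3 -c "
from h import *
plan((.4156,.195,.25),np.radians(93.6))"
```

```text
t 13.72 p [0.4174 0.1971 0.235 ] rot [2.16e+00 2.28e+00 1.00e-03] F [ 1.1 -0.6 -0.3] w 0.0138
q [ 0.187  0.424 -0.964  2.001  0.435  0.935 -0.947]
shift mm [ -2.   -1.9 -15. ] turn -0.5 cur psi deg 93.1 tilt [ 0.0013 -0.     -1.    ]
```

View pics/w12.png

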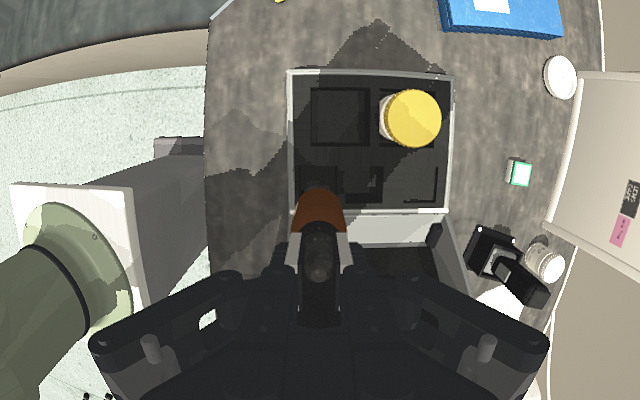

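```bash
cat > ov.py <<'E'
from h import *
import sys
f=sys.argv[1]; x0,y0,x1,y1=map(int,sys.argv[2:6])
P=saved(f); q=np.load('case.npy')
im=cv2.imread(f'pics/{f}.png'); S=4
big=cv2.resize(im,None,fx=S,fy=S,interpolation=cv2.INTER_CUBIC)
def tw(q,o): 
    c,s=np.cos(q[2]),np.sin(q[2]); R=np.array([[c,-s,0],[s,c,0],[0,0,1]]); return o@R.T+np.array([q[0],q[1],0])
def box(cx,cy,w,h,z): return np.array([(cx-w/2,cy-h/2,z),(cx+w/2,cy-h/2,z),(cx+w/2,cy+h/2,z),(cx-w/2,cy+h/2,z)])/1000
for b in [box(0,0,164,140,60),box(-33,25.5,57,57,60),box(33,25.5,57,57,60),box(-55,-41,38,38,60),box(-9,-41,38,38,60),box(50,-41,36,38,60)]:
    cv2.polylines(big,[np.int32(proj('wrist',tw(q,b),P)*S)],True,(0,255,255),1)
c=big[y0*S:y1*S,x0*S:x1*S]; s=min(800/c.shape[1],600/c.shape[0]); cv2.imwrite(f'pics/{f}_ov.png',cv2.resize(c,None,fx=s,fy=s))
E
python3 ov.py w12 260 50 480 230
```

```text
(no output)
```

View pics/w12_ov.png

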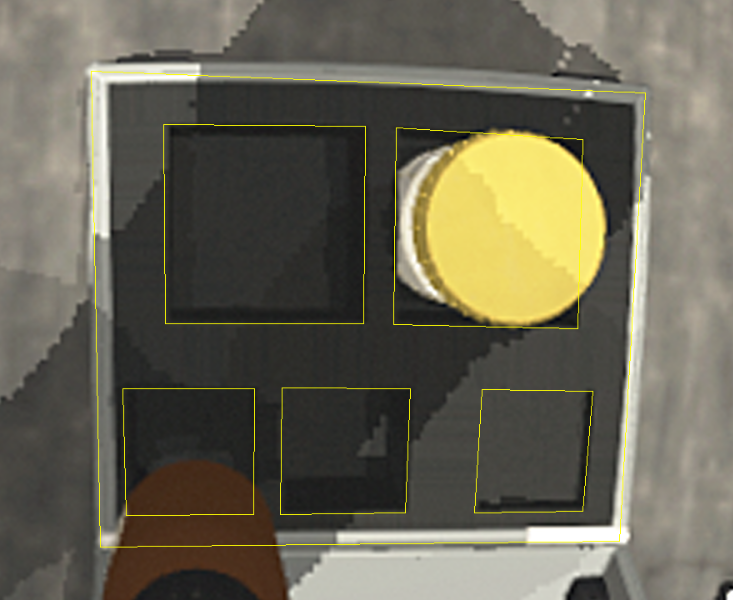

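apply_moves(jaw=[5, 5, 5, 5], xyz=[[-1, -2, 40], [-1, -2, 70], [-1, -2, 92], [-1, -2, 95]], turn=[0, 0, 0, 0])

```text
clock: 14.22
position: [0.4148, 0.1961, 0.1387]
eef_rot: [-2.159, -2.282, 0.002]
force: [-0.7, 0.1, -0.2]
gripper_width: 0.0131
```

```bash
python3 -c "
from h import *
st();plan((.4152,.196,.110),np.radians(93.6))
snap('scene','sc3');snap('side','sd3')"; python3 crop.py pics/sc3.png 200 180 360 300 pics/sc3c.png
```

```text
t 14.22 p [0.4148 0.1961 0.1387] rot [-2.159e+00 -2.282e+00  2.000e-03] F [-0.7  0.1 -0.2] w 0.0131
q [ 0.068  0.565 -0.837  2.094  0.622  0.75  -1.114]
shift mm [-0.1  0.4 28.7] turn -0.4 cur psi deg 93.17 tilt [-1.4e-03 -7.0e-04 -1.0e+00]
5.0
```

View pics/sc3c.png

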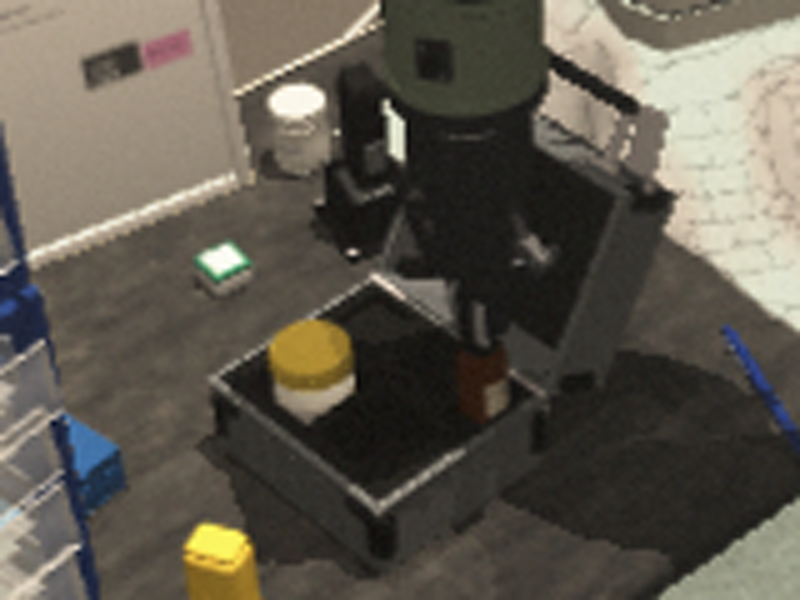

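Bottle is entering its pocket with no contact force. Seat and release.

apply_moves(jaw=[5, 5, 5, 5], xyz=[[0, 0, 12], [0, 0, 22], [0, 0, 28], [0, 0, 28]], turn=[0, 0, 0, 0])

```text
clock: 14.82
position: [0.4149, 0.1961, 0.1109]
eef_rot: [-2.157, -2.284, 0.001]
force: [-0.4, -0.6, 0.5]
gripper_width: 0.0134
```

apply_moves(jaw=[5, 5], xyz=[[0, 0, 2], [0, 0, 3]], turn=[0, 0])

```text
clock: 15.08
position: [0.4158, 0.1966, 0.1094]
eef_rot: [2.157, 2.283, 0.003]
force: [-6.3, -5.1, 44.6]
gripper_width: 0.0136
```

Seated (contact at the expected height). Release and rise.

apply_moves(jaw=[60, 60, 60, 60, 60], xyz=[[0, 0, -2], [0, 0, -2], [0, 0, -20], [0, 0, -65], [0, 0, -115]], turn=[0, 0, 0, 0, 0])

```text
clock: 15.7
position: [0.4147, 0.196, 0.2243]
eef_rot: [-2.156, -2.283, 0.002]
force: [0.4, -0.4, 0.2]
gripper_width: 0.0513
```

```bash
python3 s2.py w13 coverslip_box_1 dropper_a; python3 -c "
from h import *
snap('scene','sc4')
plan((.612,.2165,.22),np.radians(-1.3+0))"; python3 crop.py pics/sc4.png 200 180 360 300 pics/sc4c.png
```

```text
t 15.75 p [0.4161 0.1977 0.2297] rot [2.155 2.284 0.007] F [2.6 4.3 8.7] w 0.0509
q [ 0.184  0.429 -0.963  2.011  0.446  0.92  -0.956]
coverslip_box_1 0.86 [525.  176.1  31.3  30.8]
coverslip_box_1 0.75 [381.2 298.9 195.5 170.4]
coverslip_box_1 0.36 [380.9 222.9 195.6 319.1]
dropper_a 0.97 [317.4 185.9  34.3  39.5]
dropper_a 0.56 [523.3 284.1  65.   60.5]
shift mm [  9.8 197.4   4. ] turn 94.5 cur psi deg 93.2 tilt [ 1.5e-03 -1.0e-04 -1.0e+00]
5.0
```

View pics/w13.png

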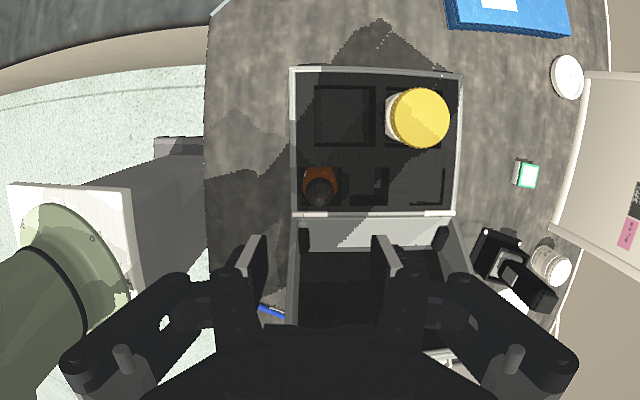

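View pics/sc4c.png

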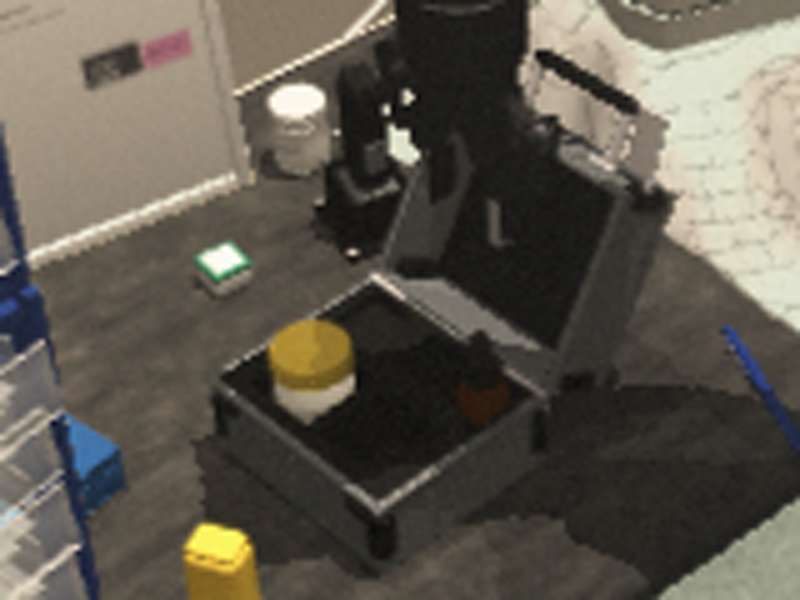

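```bash
python3 -c "
from h import *
P=saved('w9')
print(atz('wrist',455,54,0,P),atz('wrist',310,0,0,P))
P=saved('w13'); print('box',atz('wrist',527,175,.019,P))
P=saved('w11'); print('box',atz('wrist',415,166,.019,P), 'board', atz('wrist',480,105,0,P))
plan((.66,.13,.25),np.radians(88.7))"
```

```text
[0.7583915  0.14801197 0.        ] [0.79192205 0.3363873  0.        ]
box [0.67562421 0.21752424 0.019     ]
box [0.68018391 0.21945761 0.019     ] board [0.75700815 0.14886796 0.        ]
shift mm [-79.3 240.5 -26. ] turn 4.5 cur psi deg 93.2 tilt [ 1.5e-03 -1.0e-04 -1.0e+00]
```

apply_moves(jaw=[60, 60, 60, 60, 60], xyz=[[-8, 40, -20], [-18, 90, -30], [-28, 140, -30], [-38, 190, -30], [-48, 240, -30]], turn=[0, 0, 2, 4, 4.5])

```text
clock: 16.52
position: [0.6587, 0.1612, 0.2513]
eef_rot: [-2.246, -2.196, 0.004]
force: [-0.3, 0.3, 1.1]
gripper_width: 0.0515
```

apply_moves(jaw=[60, 60], xyz=[[0, 15, 0], [0, 15, 0]], turn=[0, 0])

```text
clock: 16.77
position: [0.6724, 0.1615, 0.251]
eef_rot: [-2.245, -2.196, 0.003]
force: [0.4, 0.3, 0.1]
gripper_width: 0.0511
```

```bash
python3 s2.py w14 coverslip_box_1 scanner scanner_holder
```

```text
t 16.82 p [0.6717 0.1618 0.2516] rot [-2.244 -2.197  0.003] F [-0.7  0.9  0. ] w 0.051
q [ 0.138  0.748 -0.814  1.375  0.547  1.252 -0.733]
coverslip_box_1 0.93 [326.1 125.5  28.4  26. ]
scanner 0.8 [88.6 10.  58.7 18.3]
scanner 0.76 [309.4 245.9  42.5  70.9]
scanner 0.44 [135.5 255.2 175.8 171.9]
scanner_holder 0.93 [312.9 220.2  72.   69.6]
```

View pics/w14.png

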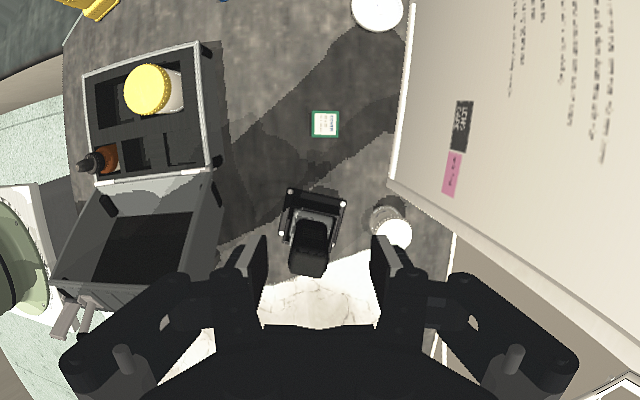

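```bash
python3 crop.py pics/w14.png 240 90 400 210 pics/w14c.png;python3 crop.py pics/w14.png 250 170 410 290 pics/w14d.png
```

```text
5.0
5.0
```

View pics/w14c.png

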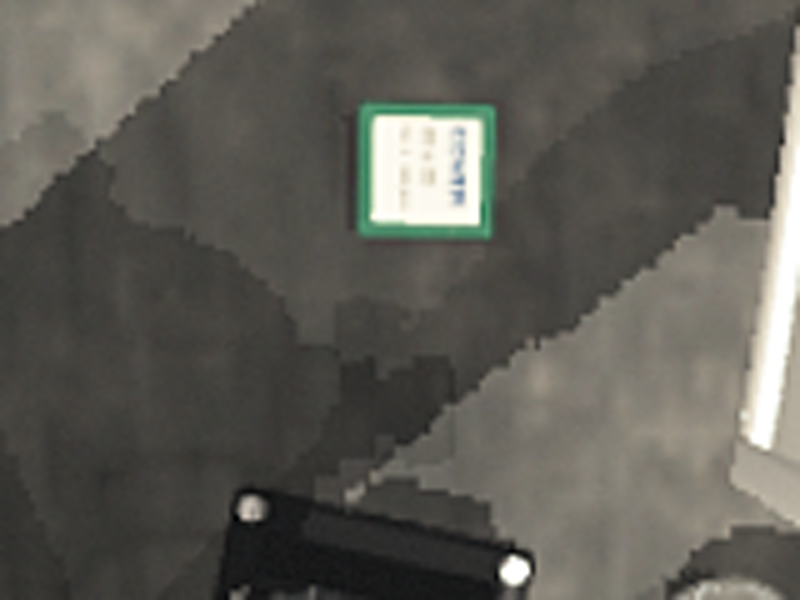

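View pics/w14d.png

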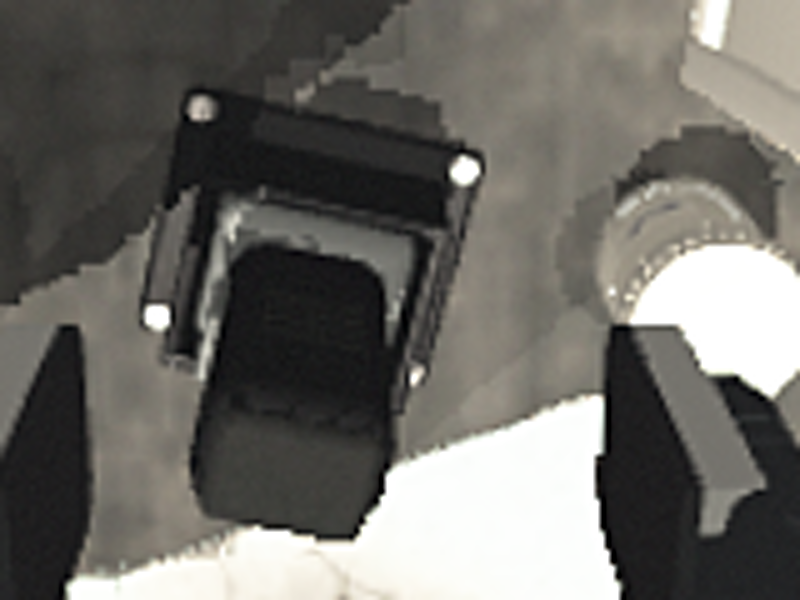

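```bash
python3 -c "
from h import *
P=saved('w14')
px=np.array([(358,102),(496,105),(492,240),(357,238)])/5+[240,90]
X=np.array([atz('wrist',*p,.019,P) for p in px]); print(X.round(4), X.mean(0)); 
for i,j in ((0,1),(3,2),(3,0),(2,1)):
  e=X[j]-X[i]; print(np.degrees(np.arctan2(e[1],e[0])),np.linalg.norm(e))
c=X.mean(0)
px=np.array([(201,107),(465,169),(157,316),(417,374)])/5+[250,170]
X=np.array([atz('wrist',*p,.008,P) for p in px]); print('bolts',X.round(4), X.mean(0));
for i,j in ((0,1),(2,3),(2,0),(3,1)):
  e=X[j]-X[i]; print(np.degrees(np.arctan2(e[1],e[0])),np.linalg.norm(e))
plan((c[0],c[1],.030),np.radians(88.7))"
```

```text
[[0.6651 0.2323 0.019 ]
 [0.696  0.2311 0.019 ]
 [0.6947 0.2004 0.019 ]
 [0.6641 0.2014 0.019 ]] [0.6799623 0.216272  0.019    ]
-2.2368496850803377 0.030962118796315302
-1.9029989492430088 0.030574154287822754
88.23189437767874 0.03092723082963461
87.51072381035428 0.03074834594667258
bolts [[0.6365 0.1363 0.008 ]
 [0.7003 0.1194 0.008 ]
 [0.6226 0.0821 0.008 ]
 [0.6883 0.065  0.008 ]] [0.66193457 0.10068882 0.008     ]
-14.857214340141072 0.06608847550842013
-14.642556140659144 0.06783634726975411
75.69516375512552 0.0559554052520584
77.49388200277856 0.055745583284269956
shift mm [ 54.9   7.2 223. ] turn 0.1 cur psi deg 88.8 tilt [-4.e-04 -5.e-04 -1.e+00]
```

apply_moves(jaw=[60, 60, 60, 60, 60], xyz=[[28, 4, 20], [55, 7, 60], [55, 7, 110], [55, 7, 160], [55, 7, 165]], turn=[0.8, 0.8, 0.8, 0.8, 0.8])

```text
clock: 17.6
position: [0.6788, 0.2155, 0.0855]
eef_rot: [-2.259, -2.181, 0.007]
force: [1.0, -0.2, 1.5]
gripper_width: 0.0512
```

```bash
python3 s2.py w15 coverslip_box_1; python3 crop.py pics/w15.png 220 120 420 270 pics/w15c.png
```

```text
t 17.65 p [0.6798 0.2161 0.0875] rot [-2.26  -2.181  0.003] F [-1.4 -0.6  0.9] w 0.0514
q [ 0.014  0.946 -0.724  1.422  0.676  1.032 -0.89 ]
coverslip_box_1 0.71 [319.7 215.   54.6  53.8]
4.0
```

View pics/w15c.png

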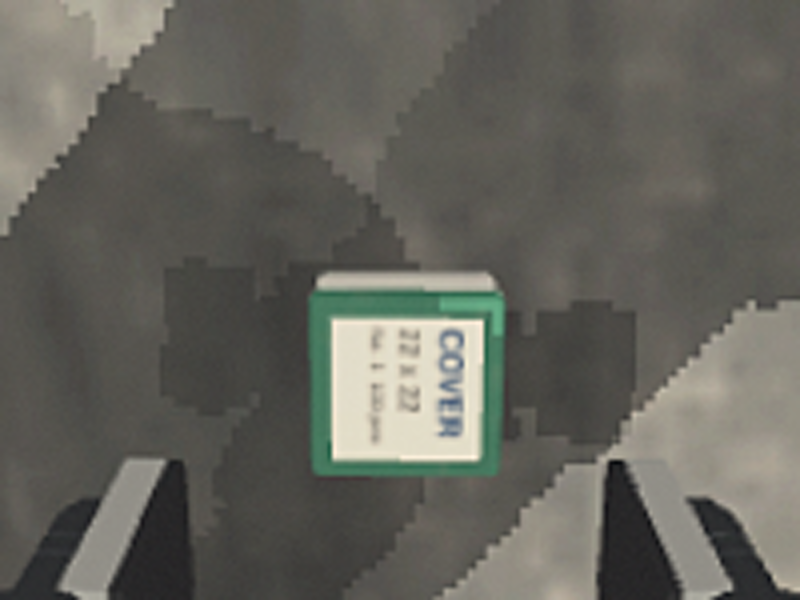

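apply_moves(jaw=[60, 60, 60, 20, 20], xyz=[[0, 1, 30], [0, 1, 55], [0, 1, 57], [0, 1, 57], [0, 1, 57]], turn=[0, 0, 0, 0, 0], squeeze=30)

```text
clock: 18.32
position: [0.6823, 0.2165, 0.0327]
eef_rot: [2.26, 2.181, 0.002]
force: [0.5, 0.4, 5.2]
gripper_width: 0.03
```

apply_moves(jaw=[20, 20, 20, 20, 20], xyz=[[0, 0, 0], [0, 0, 0], [0, 0, -30], [0, 0, -80], [0, 0, -130]], turn=[0, 0, 0, 0, 0])

```text
clock: 18.95
position: [0.6815, 0.2162, 0.1633]
eef_rot: [-2.261, -2.182, -0.0]
force: [1.4, 0.2, 0.1]
gripper_width: 0.0299
```

```bash
python3 s2.py w16 coverslip_box_1; python3 crop.py pics/w16.png 220 180 420 330 pics/w16c.png; python3 -c "
from h import *
plan((.5204,.2004,.16),np.radians(93.6))"
```

```text
t 19.0 p [0.6836 0.2176 0.1705] rot [2.259 2.179 0.012] F [2.3 2.3 7.2] w 0.03
q [ 0.031  0.857 -0.767  1.375  0.615  1.145 -0.847]
4.0
shift mm [ -23.  -162.5    6.5] turn -5.7 cur psi deg 87.93 tilt [ 0.0074  0.003  -1.    ]
```

View pics/w16c.png

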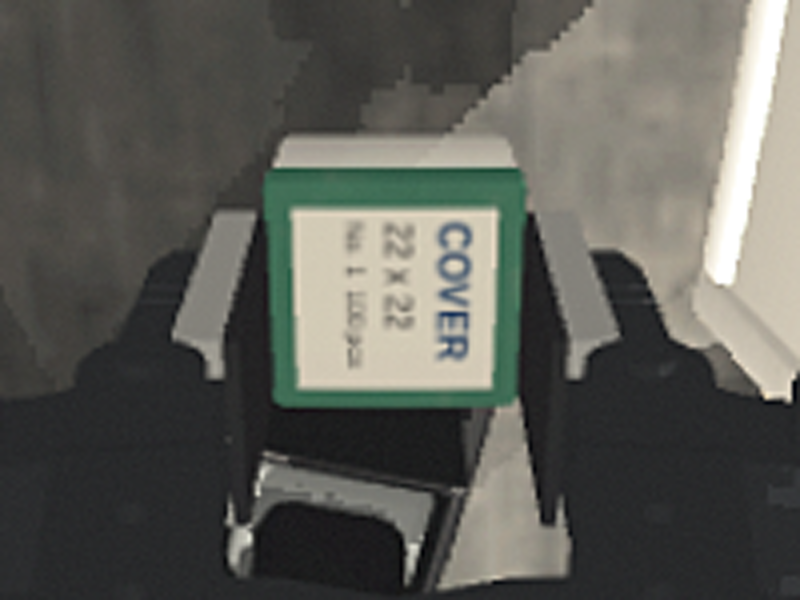

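apply_moves(jaw=[20, 20, 20, 20, 20], xyz=[[-5, -40, 0], [-11, -80, 0], [-17, -120, 0], [-23, -161, 0], [-23, -161, 0]], turn=[-1, -3, -5, -5.7, -5.7])

```text
clock: 19.68
position: [0.5179, 0.1986, 0.1618]
eef_rot: [2.147, 2.293, -0.001]
force: [1.0, -0.1, -0.2]
gripper_width: 0.03
```

```bash
python3 s2.py w17; python3 ov.py w17 200 60 460 255; python3 -c "
from h import *
plan((.5204,.2004,.095),np.radians(93.6))"
```

```text
t 19.73 p [0.5196 0.1988 0.1619] rot [2.148 2.291 0.   ] F [0.4 0.5 0.2] w 0.0299
q [ 0.113  0.662 -0.841  1.836  0.612  0.925 -0.946]
shift mm [ 1.6  0.9 66.9] turn 0.1 cur psi deg 93.69 tilt [ 9.e-04 -5.e-04 -1.e+00]
```

View pics/w17_ov.png

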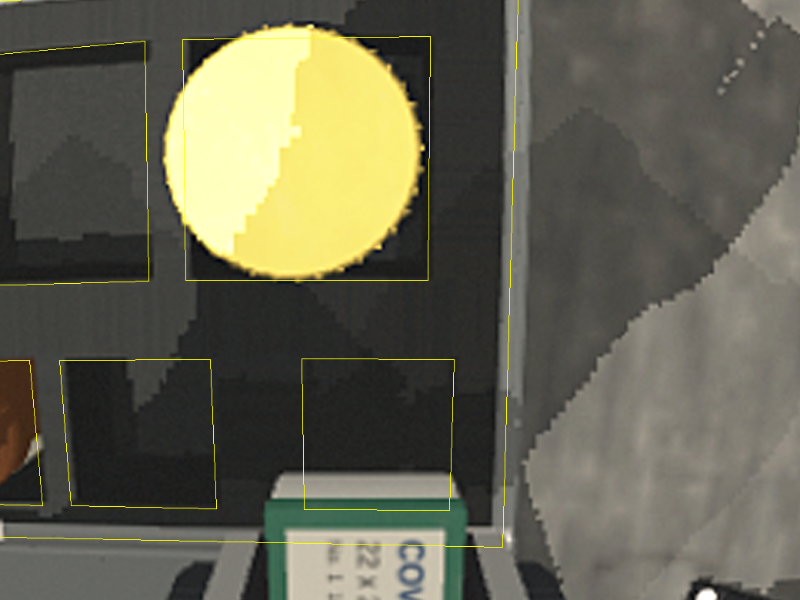

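```bash
python3 -c "
import cv2,numpy as np
im=cv2.imread('pics/w17_ov.png').astype(float)
o=np.clip((im-25)*4,0,255).astype(np.uint8); cv2.imwrite('pics/w17_e.png',o)"
```

```text
(no output)
```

View pics/w17_e.png

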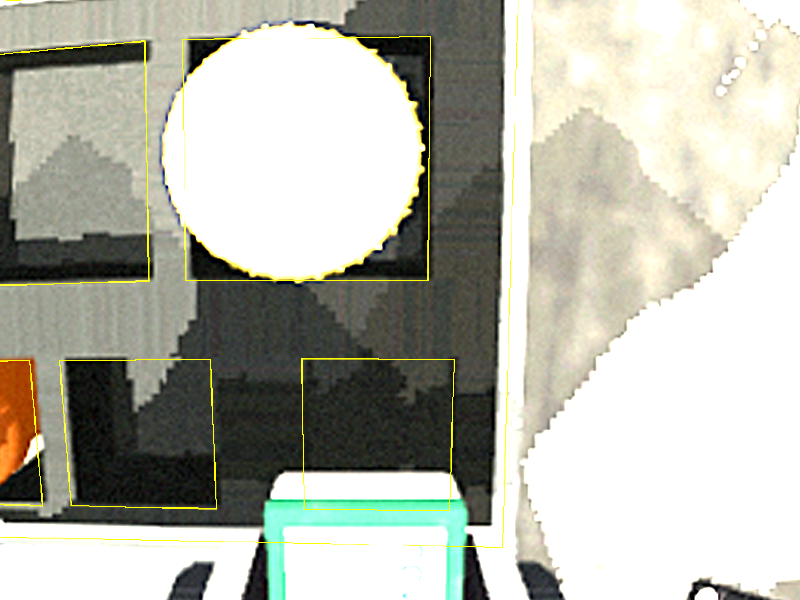

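apply_moves(jaw=[20, 20, 20, 20], xyz=[[2, 2, 30], [2, 2, 60], [2, 2, 69], [2, 2, 69]], turn=[0, 0, 0, 0])

```text
clock: 20.23
position: [0.5221, 0.2013, 0.0924]
eef_rot: [-2.149, -2.291, 0.0]
force: [-0.1, 0.1, -0.1]
gripper_width: 0.0298
```

```bash
python3 -c "
from h import *
st();plan((.5212,.201,.085),np.radians(93.6))
snap('scene','sc5')"; python3 crop.py pics/sc5.png 230 200 330 275 pics/sc5c.png
```

```text
t 20.23 p [0.5221 0.2013 0.0924] rot [-2.149 -2.291  0.   ] F [-0.1  0.1 -0.1] w 0.0298
q [ 0.056  0.759 -0.765  1.866  0.714  0.815 -1.025]
shift mm [-0.3 -0.9  7.4] turn 0.0 cur psi deg 93.65 tilt [-3.e-04  2.e-04 -1.e+00]
8.0
```

View pics/sc5c.png

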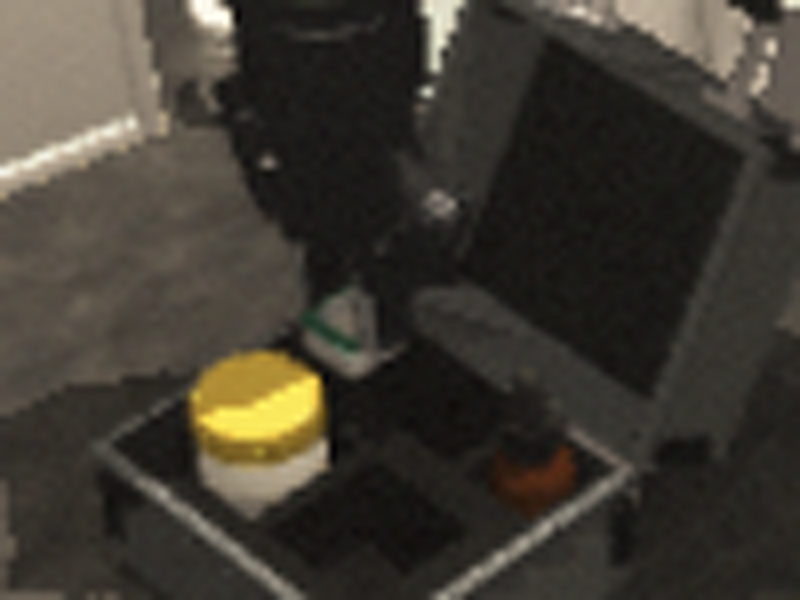

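apply_moves(jaw=[20, 20, 20], xyz=[[0, -1, 4], [0, -1, 7], [0, -1, 7]], turn=[0, 0, 0])

```text
clock: 20.65
position: [0.5208, 0.2009, 0.0853]
eef_rot: [2.15, 2.291, -0.0]
force: [-0.1, 0.9, -0.0]
gripper_width: 0.0304
```

apply_moves(jaw=[20, 20], xyz=[[0, 0, 1.5], [0, 0, 2]], turn=[0, 0])

```text
clock: 20.9
position: [0.521, 0.2011, 0.0845]
eef_rot: [2.149, 2.29, 0.0]
force: [-8.0, -6.8, 32.6]
gripper_width: 0.0304
```

apply_moves(jaw=[55, 55, 55, 55, 55], xyz=[[0, 0, -1], [0, 0, -2], [0, 0, -20], [0, 0, -65], [0, 0, -115]], turn=[0, 0, 0, 0, 0])

```text
clock: 21.52
position: [0.5204, 0.2012, 0.2004]
eef_rot: [-2.148, -2.291, 0.0]
force: [1.1, -0.4, 0.4]
gripper_width: 0.0469
```

```bash
python3 s2.py w18; python3 crop.py pics/w18.png 180 50 420 230 pics/w18c.png; python3 -c "
from h import *
snap('scene','sc6')"; python3 crop.py pics/sc6.png 230 200 330 275 pics/sc6c.png
```

```text
t 21.57 p [0.5221 0.2028 0.2066] rot [2.147 2.29  0.009] F [3.  1.7 9.4] w 0.0469
q [ 0.138  0.609 -0.882  1.794  0.555  0.999 -0.902]
3.3333333333333335
8.0
```

View pics/w18c.png

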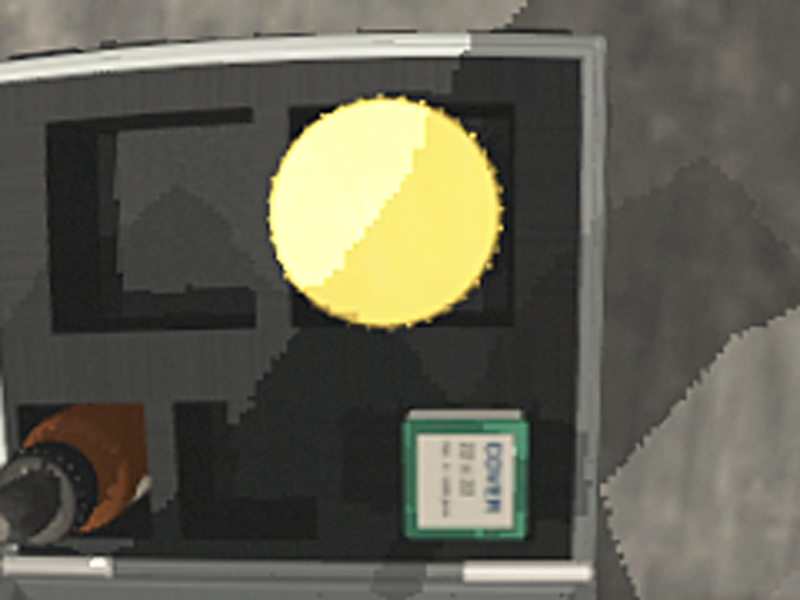

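View pics/sc6c.png

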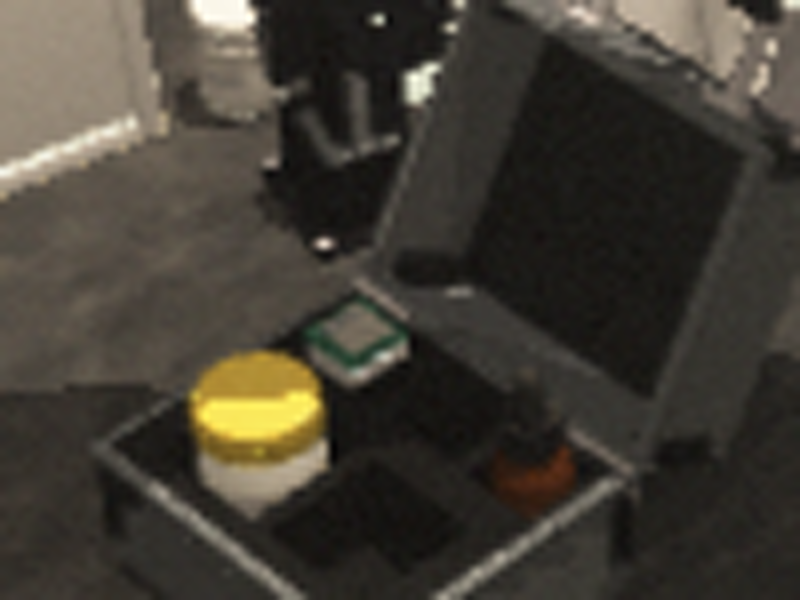

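```bash
python3 ov.py w18 180 50 420 230; python3 -c "
from h import *
im=cv2.imread('pics/w18_ov.png').astype(float)
cv2.imwrite('pics/w18_e.png',np.clip((im-20)*4,0,255).astype(np.uint8))
P=saved('w18')
px=np.array([(403,418),(528,418),(526,540),(404,540)])/3.3333+[180,50]
for z in (.071,.079):
  X=np.array([atz('wrist',*p,z,P) for p in px]); print(X.mean(0), np.linalg.norm(X[1]-X[0]),np.linalg.norm(X[2]-X[1]))
"
```

```text
[0.52061457 0.20190385 0.071     ] 0.030744924491778004 0.03149019598767039
[0.52045665 0.20397854 0.079     ] 0.029757262544743663 0.030478592648394254
```

View pics/w18_e.png

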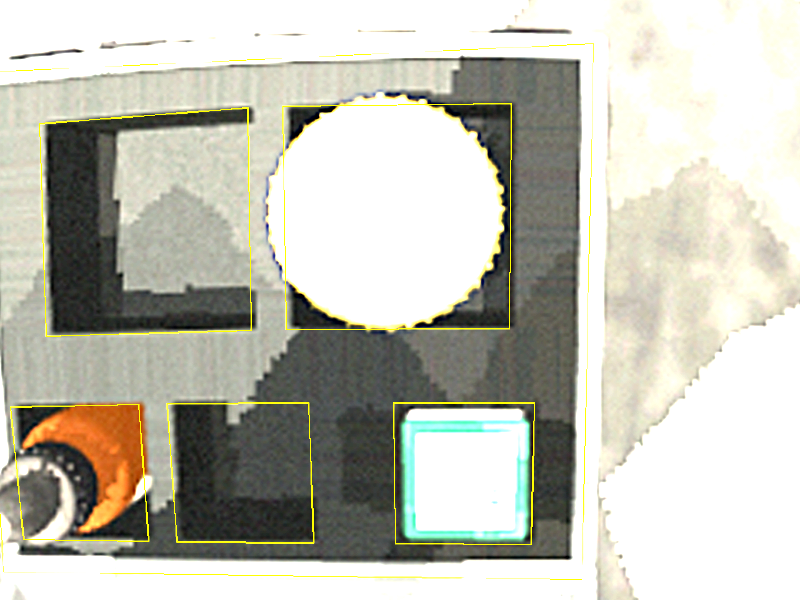

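```bash
python3 -c "
from h import *
P=saved('w5')
print(atz('wrist',522,72,.05,P),atz('wrist',600,138,.05,P),atz('wrist',608,50,.2,P))
print(proj('scene',[[.55,-.05,.05],[.55,-.1,.2],[.6,-.05,.2]]))
plan((.47,.06,.33),np.radians(183.6))"; python3 crop.py pics/sc6.png 200 60 460 255 pics/sc6d.png
```

```text
[ 0.5964708  -0.13479586  0.05      ] [ 0.52377775 -0.38076976  0.05      ] [ 0.64017802 -0.19841222  0.2       ]
[[324.53823458 210.89837294]
 [335.07849725 171.0405583 ]
 [314.8431436  170.55554453]]
shift mm [-138.5  -60.4 -126.8] turn -89.9 cur psi deg 93.66 tilt [ 0.0062  0.0026 -1.    ]
3.076923076923077
```

View pics/sc6d.png

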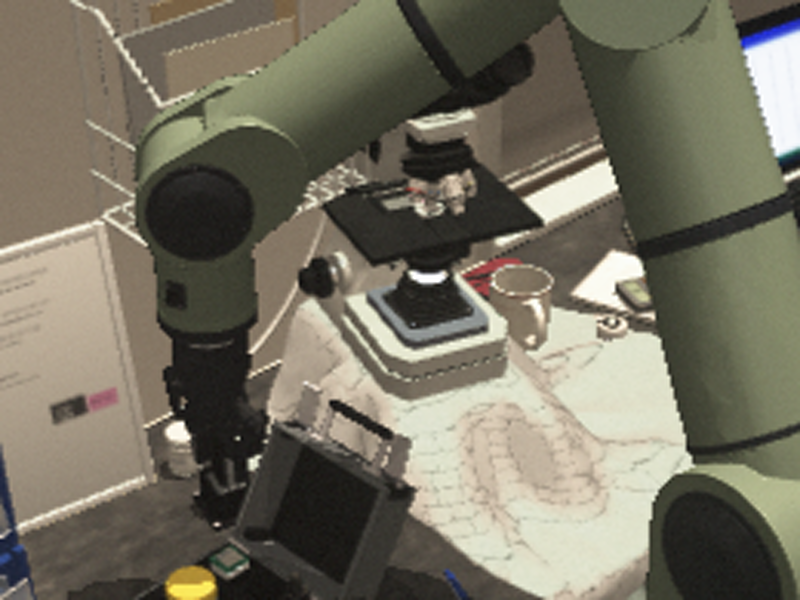

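apply_moves(jaw=[60, 60, 60, 60, 60], xyz=[[0, -10, -50], [0, -20, -100], [-10, -30, -127], [-40, -40, -127], [-75, -50, -127]], turn=[-10, -20, -30, -40, -50])

```text
clock: 22.25
position: [0.475, 0.1226, 0.3263]
eef_rot: [0.969, 2.987, -0.0]
force: [1.4, -0.3, 0.0]
gripper_width: 0.0513
```

```bash
python3 -c "
from h import *
st();plan((.52,.06,.33),np.radians(183.6))"
```

```text
t 22.25 p [0.475  0.1226 0.3263] rot [ 0.969  2.987 -0.   ] F [ 1.4 -0.3  0. ] w 0.0513
q [ 0.556  0.462 -1.252  1.811  0.469  1.215  0.108]
shift mm [-73.2 -24.3  -3.6] turn -39.5 cur psi deg 144.07 tilt [ 9.e-04 -5.e-04 -1.e+00]
```

apply_moves(jaw=[60, 60, 60, 60, 60], xyz=[[-15, -5, 0], [-30, -12, 0], [-50, -18, 0], [-60, -21, 0], [-60, -21, 0]], turn=[-10, -20, -30, -39.5, -39.5])

```text
clock: 22.88
position: [0.5115, 0.0701, 0.3256]
eef_rot: [0.084, -3.14, -0.001]
force: [0.6, 0.6, -0.3]
gripper_width: 0.0514
```

```bash
python3 s2.py w19 lid_handle latch_near case_lid label
```

```text
t 22.93 p [0.5113 0.0707 0.3256] rot [ 8.10e-02 -3.14e+00 -1.00e-03] F [-0.4  0.6 -0.6] w 0.0508
q [ 0.689  0.607 -1.394  1.75   0.617  1.323  0.783]
lid_handle 0.88 [342.1 154.5 114.8 201.2]
lid_handle 0.47 [333.4 282.2  31.2  57.5]
latch_near 0.73 [308.7  75.   31.8  38.1]
case_lid 0.96 [345.8 155.4 121.4 195.2]
label 0.74 [344.2 156.9 116.2 196.9]
```

View pics/w19.png

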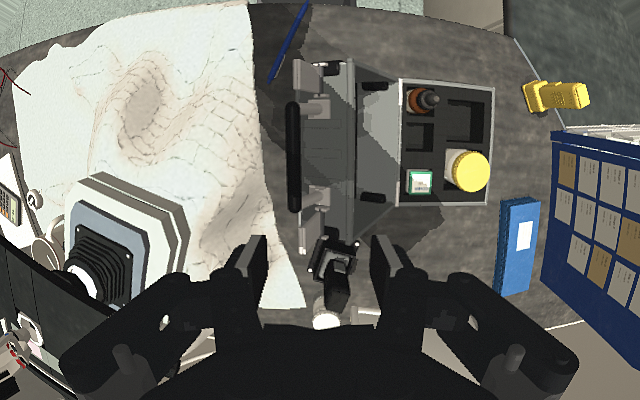

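```bash
cat > lid.py <<'E'
from h import *
q=np.load('case.npy'); c,s=np.cos(q[2]),np.sin(q[2]); RC=np.array([[c,-s,0],[s,c,0],[0,0,1]])
def cw(o): return RC@(np.array(o)/1000)+np.array([q[0],q[1],0])
def bar(th,x=0): return cw((x,-70+182*np.cos(th)-34*np.sin(th),60+182*np.sin(th)+34*np.cos(th)))
def theta(cam,pts,P=None):
    from scipy.optimize import least_squares
    pts=np.array(pts,float)
    f=lambda v:(proj(cam,np.array([bar(v[0],v[1])]),P)-pts).ravel()
    r=least_squares(f,[1.5,0],x_scale=[1,50]); return r.x,r.fun
E
python3 -c "
from lid import *
P=saved('w19')
print(theta('wrist',[[293,157]],P))
for t in (2.05,2.1,2.15): print(t,bar(t).round(4),proj('wrist',[bar(t,-35),bar(t),bar(t,35)],P).round(0).tolist())
"
```

```text
(array([ 2.09839674, -0.68799077]), array([ 5.68434189e-14, -2.84217094e-14]))
2.05 [0.4794 0.0545 0.2058] [[301.0, 114.0], [301.0, 159.0], [302.0, 202.0]]
2.1 [0.4798 0.0474 0.1999] [[292.0, 114.0], [293.0, 158.0], [294.0, 200.0]]
2.15 [0.4802 0.0406 0.1937] [[284.0, 114.0], [285.0, 157.0], [286.0, 198.0]]
```

```bash
python3 -c "
from h import *
plan((.479,.012,.30),np.radians(93.6))"
```

```text
shift mm [ 35.4 -57.2  25.7] turn 89.5 cur psi deg -176.93 tilt [ 5.e-04 -6.e-04 -1.e+00]
```

apply_moves(jaw=[0, 0, 0, 0, 0], xyz=[[8, -10, 0], [16, -20, 0], [24, -35, 0], [32, -50, 0], [35, -57, 0]], turn=[10, 20, 30, 40, 50])

```text
clock: 23.75
position: [0.4793, 0.0112, 0.3255]
eef_rot: [1.26, 2.877, -0.001]
force: [0.0, 1.0, 0.6]
gripper_width: 0.0003
```

apply_moves(jaw=[0, 0, 0, 0, 0], xyz=[[0, 0, 5], [0, 0, 10], [0, 0, 20], [0, 0, 26], [0, 0, 26]], turn=[10, 20, 30, 39.5, 39.5])

```text
clock: 24.38
position: [0.4795, 0.0121, 0.2995]
eef_rot: [2.149, 2.291, -0.001]
force: [0.1, -0.2, 0.3]
gripper_width: 0.0001
```

```bash
python3 s2.py w20; python3 -c "
from h import *
plan((.479,.010,.205),np.radians(93.6))"
```

```text
t 24.43 p [0.4796 0.0121 0.2997] rot [ 2.145  2.295 -0.   ] F [-0.   0.8  0. ] w -0.0002
q [ 0.667  0.386 -1.043  1.877  0.375  1.093 -0.454]
shift mm [-2.  -0.8 94.7] turn 0.3 cur psi deg 93.86 tilt [ 4.e-04 -5.e-04 -1.e+00]
```

View pics/w20.png

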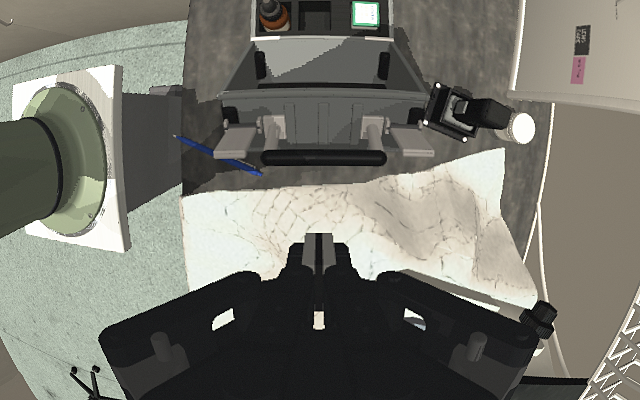

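apply_moves(jaw=[0, 0, 0, 0], xyz=[[0, 0, 40], [0, 0, 75], [0, 0, 90], [0, 0, 90]], turn=[0, 0, 0, 0])

```text
clock: 24.92
position: [0.4797, 0.0119, 0.2094]
eef_rot: [-2.147, -2.292, 0.0]
force: [-0.4, 0.5, -0.0]
gripper_width: 0.0001
```

```bash
cat > arc.py <<'E'
from lid import *
import sys
dy,dz=float(sys.argv[1]),float(sys.argv[2]); ths=[float(a) for a in sys.argv[3:]]
p,R=pose(); st()
for t in ths:
    X=bar(t)+RC@np.array([0,dy,0])+np.array([0,0,dz]); print(t,X.round(4),(R.T@(X-p)*1000).round(1))
E
python3 arc.py -.017 .008 2.1 2.0 1.9 1.8 1.7 1.6 1.5 1.4 1.3 1.2 1.1 1.0
```

```text
t 24.93 p [0.4797 0.0119 0.2094] rot [-2.147 -2.292  0.   ] F [-0.4  0.5 -0. ] w 0.0001
q [ 0.578  0.502 -0.957  1.983  0.516  0.921 -0.581]
2.1 [0.4809 0.0304 0.2079] [18.4  2.3  1.4]
2.0 [0.48   0.045  0.2193] [ 33.    2.4 -10. ]
1.9 [0.479  0.0606 0.2292] [ 48.6   2.4 -19.8]
1.8 [0.478  0.0771 0.2375] [ 65.2   2.5 -28.1]
1.7 [0.4769 0.0944 0.2441] [ 82.5   2.5 -34.7]
1.6 [0.4758 0.1122 0.2489] [100.3   2.6 -39.5]
1.5 [0.4746 0.1304 0.2519] [118.6   2.6 -42.5]
1.4 [0.4735 0.1489 0.2531] [137.1   2.7 -43.7]
1.3 [0.4724 0.1673 0.2525] [155.6   2.8 -43. ]
1.2 [0.4712 0.1856 0.25  ] [173.9   2.8 -40.5]
1.1 [0.4701 0.2036 0.2456] [191.9   2.9 -36.2]
1.0 [0.469  0.221  0.2395] [209.4   3.  -30. ]
```

apply_moves(jaw=[0, 0, 0, 0, 0], xyz=[[12, 1, 0], [18, 2, 1], [33, 2, -10], [49, 2, -20], [49, 2, -20]], turn=[0, 0, 0, 0, 0])

```text
clock: 25.55
position: [0.4791, 0.062, 0.2307]
eef_rot: [2.147, 2.291, 0.002]
force: [-0.2, 0.1, -0.2]
gripper_width: -0.0001
```

```bash
python3 s2.py w21; python3 arc.py -.017 .008 1.8 1.7 1.6 1.5 1.4
```

```text
t 25.6 p [0.4789 0.0615 0.2301] rot [2.147e+00 2.292e+00 1.000e-03] F [0.1 0.1 0.3] w 0.0003
q [ 0.495  0.478 -0.98   1.956  0.485  0.962 -0.656]
t 25.6 p [0.4789 0.0615 0.2301] rot [2.147e+00 2.292e+00 1.000e-03] F [0.1 0.1 0.3] w 0.0003
q [ 0.495  0.478 -0.98   1.956  0.485  0.962 -0.656]
1.8 [0.478  0.0771 0.2375] [15.6  0.1 -7.4]
1.7 [0.4769 0.0944 0.2441] [ 32.9   0.2 -14. ]
1.6 [0.4758 0.1122 0.2489] [ 50.8   0.2 -18.8]
1.5 [0.4746 0.1304 0.2519] [ 69.    0.3 -21.9]
1.4 [0.4735 0.1489 0.2531] [ 87.5   0.3 -23. ]
```

View pics/w21.png

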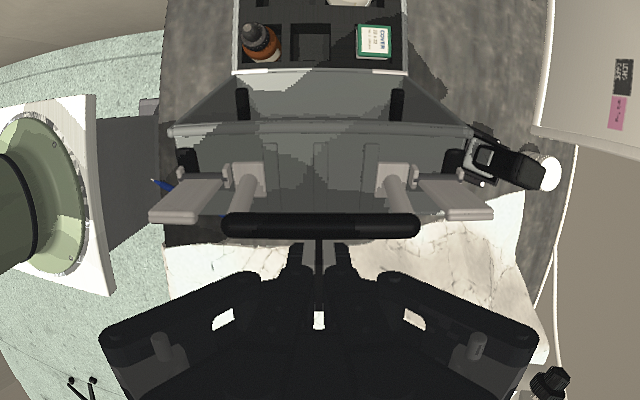

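```bash
python3 -c "
from lid import *
P=saved('w21')
print(theta('wrist',[[320,226]],P))
R=P[1]; o,d=ray('wrist',320,226,P)
"
```

```text
(array([1.8872157 , 0.24670429]), array([5.68434189e-14, 8.52651283e-14]))
```

apply_moves(jaw=[0, 0, 0, 0, 0], xyz=[[16, 0, -7], [33, 0, -14], [51, 0, -19], [69, 0, -22], [88, 0, -23]], turn=[0, 0, 0, 0, 0])

```text
clock: 26.22
position: [0.4729, 0.1497, 0.2524]
eef_rot: [2.15, 2.291, 0.0]
force: [1.9, -2.9, 1.9]
gripper_width: 0.0
```

```bash
python3 s2.py w22; python3 arc.py -.017 .010 1.3 1.2 1.1 1.0 0.9
```

```text
t 26.27 p [0.4725 0.1522 0.2527] rot [-2.146e+00 -2.293e+00 -2.000e-03] F [-1.4  1.5 -0.7] w 0.0001
q [ 0.321  0.473 -0.997  1.898  0.464  1.022 -0.811]
t 26.27 p [0.4725 0.1522 0.2527] rot [-2.146e+00 -2.293e+00 -2.000e-03] F [-1.4  1.5 -0.7] w 0.0001
q [ 0.321  0.473 -0.997  1.898  0.464  1.022 -0.811]
1.3 [0.4724 0.1673 0.2545] [15.1  0.9 -1.8]
1.2 [0.4712 0.1856 0.252 ] [33.5  0.9  0.8]
1.1 [0.4701 0.2036 0.2476] [51.5  1.   5.1]
1.0 [0.469  0.221  0.2415] [68.9  1.1 11.3]
0.9 [0.468  0.2378 0.2337] [85.7  1.1 19.1]
```

View pics/w22.png

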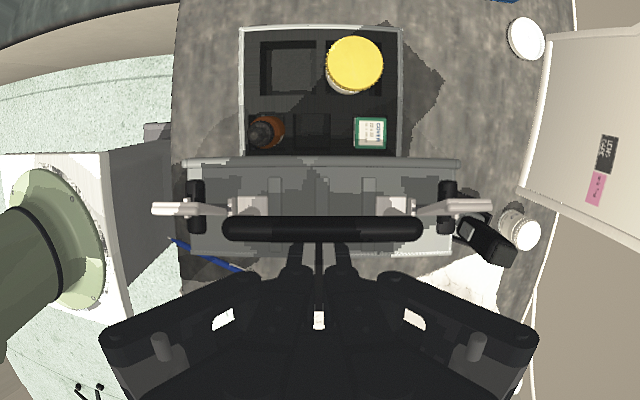

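apply_moves(jaw=[0, 0, 0, 0, 0], xyz=[[15, 0, -2], [33, 0, 0], [51, 0, 4], [69, 0, 10], [80, 0, 14]], turn=[0, 0, 0, 0, 0])

```text
clock: 26.9
position: [0.4677, 0.2293, 0.238]
eef_rot: [-2.149, -2.291, 0.0]
force: [1.2, -2.2, -0.5]
gripper_width: 0.0
```

```bash
python3 s2.py w23; python3 -c "
from lid import *
P=saved('w23')
print(theta('wrist',[[322,231]],P))"; python3 arc.py -.017 .010 0.9 0.8 0.7
```

```text
t 26.95 p [0.4674 0.2303 0.2377] rot [-2.147 -2.292 -0.   ] F [-2.3  0.8 -0.8] w 0.0002
q [ 0.132  0.531 -0.967  1.855  0.508  1.026 -0.98 ]
(array([0.96305609, 0.2218412 ]), array([-3.97903932e-13, -2.84217094e-14]))
t 26.95 p [0.4674 0.2303 0.2377] rot [-2.147 -2.292 -0.   ] F [-2.3  0.8 -0.8] w 0.0002
q [ 0.132  0.531 -0.967  1.855  0.508  1.026 -0.98 ]
0.9 [0.468  0.2378 0.2337] [7.4 1.1 4. ]
0.8 [0.467  0.2536 0.2242] [23.3  1.1 13.5]
0.7 [0.4661 0.2685 0.2133] [38.2  1.2 24.5]
```

View pics/w23.png

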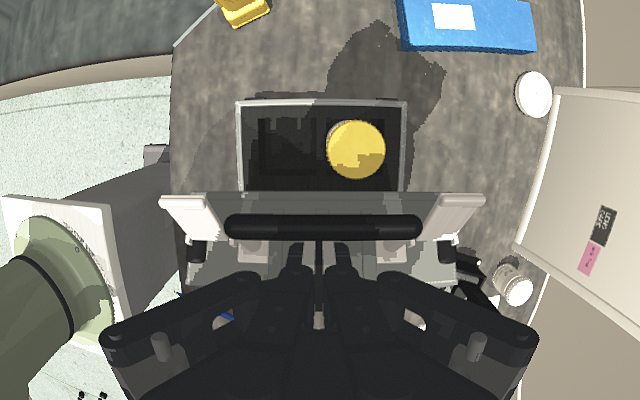

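apply_moves(jaw=[0, 0, 0, 0], xyz=[[8, 1, 3], [23, 1, 12], [38, 1, 22], [38, 1, 22]], turn=[0, 0, 0, 0])

```text
clock: 27.45
position: [0.4661, 0.267, 0.2159]
eef_rot: [-2.148, -2.292, 0.001]
force: [-0.2, -0.1, 0.7]
gripper_width: -0.0002
```

apply_moves(jaw=[0, 0, 0, 0, 0], xyz=[[-3, 0, -20], [-3, 0, -45], [10, 0, -45], [22, 0, -45], [22, 0, -45]], turn=[0, 0, 0, 0, 0])

```text
clock: 28.08
position: [0.4646, 0.2892, 0.2612]
eef_rot: [-2.147, -2.292, 0.0]
force: [-0.0, 0.0, -0.3]
gripper_width: -0.0001
```

```bash
python3 s2.py w24;  python3 -c "
from lid import *
snap('scene','sc7')"; python3 crop.py pics/sc7.png 200 160 360 280 pics/sc7c.png
```

```text
t 28.12 p [0.4647 0.2886 0.261 ] rot [-2.148e+00 -2.292e+00  1.000e-03] F [ 0.3 -0.1 -1.6] w -0.0004
q [ 0.019  0.544 -0.968  1.764  0.498  1.101 -1.051]
5.0
```

View pics/w24.png

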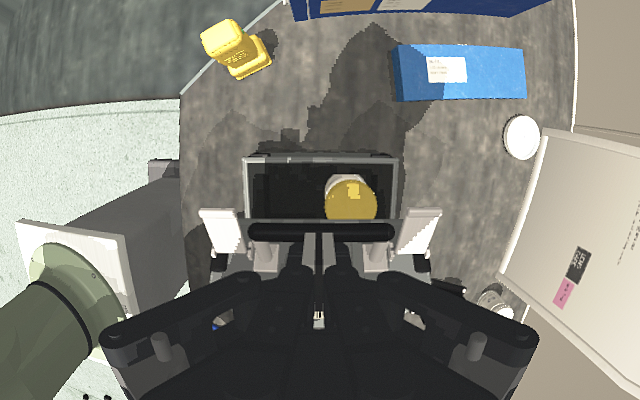

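View pics/sc7c.png

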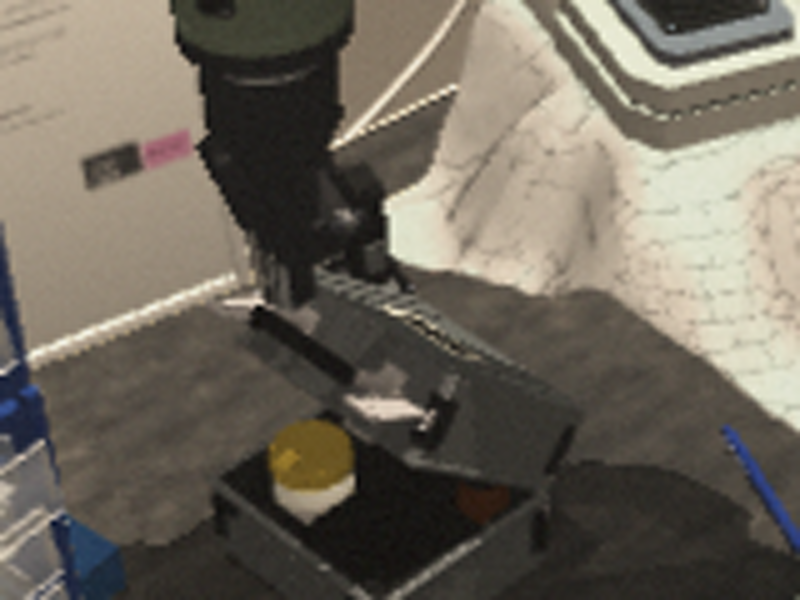

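```bash
python3 -c "
from lid import *
P=saved('w24')
print(theta('wrist',[[320,232]],P))"; python3 arc.py -.002 .027 0.7 0.6 0.5 0.4 0.3 0.2 0.1 0.0
```

```text
(array([0.70600303, 0.21354103]), array([ 0.00000000e+00, -5.68434189e-14]))
t 28.18 p [0.4649 0.2882 0.2609] rot [-2.149e+00 -2.291e+00  1.000e-03] F [ 0.4 -0.3 -0.7] w 0.0002
q [ 0.019  0.544 -0.967  1.765  0.498  1.101 -1.051]
0.7 [0.4651 0.2835 0.2303] [-4.8 -0.  30.6]
0.6 [0.4643 0.2972 0.2178] [ 8.9  0.  43.1]
0.5 [0.4635 0.3095 0.2041] [21.4  0.1 56.8]
0.4 [0.4628 0.3205 0.1892] [32.3  0.1 71.7]
0.3 [0.4622 0.3299 0.1733] [41.8  0.1 87.6]
0.2 [0.4618 0.3377 0.1565] [ 49.6   0.2 104.4]
0.1 [0.4614 0.3438 0.139 ] [ 55.7   0.2 121.9]
0.0 [0.4611 0.348  0.121 ] [ 60.    0.2 139.9]
```

apply_moves(jaw=[0, 0, 0, 0, 0], xyz=[[-4, 0, 25], [2, 0, 37], [9, 0, 44], [21, 0, 57], [32, 0, 72]], turn=[0, 0, 0, 0, 0])

```text
clock: 28.8
position: [0.4632, 0.3213, 0.1892]
eef_rot: [-2.149, -2.291, -0.002]
force: [0.8, 2.2, 2.7]
gripper_width: -0.0001
```

```bash
python3 s2.py w25;  python3 arc.py -.002 .027 0.4 0.3 0.2 0.1 0.0 -.03
```

```text
t 28.85 p [0.4623 0.3217 0.1872] rot [-2.147e+00 -2.291e+00  1.000e-03] F [-2.3  0.9 -1.6] w -0.0003
q [-0.096  0.653 -0.897  1.796  0.601  0.992 -1.174]
t 28.85 p [0.4623 0.3217 0.1872] rot [-2.147e+00 -2.291e+00  1.000e-03] F [-2.3  0.9 -1.6] w -0.0003
q [-0.096  0.653 -0.897  1.796  0.601  0.992 -1.174]
0.4 [0.4628 0.3205 0.1892] [-1.2  0.5 -2. ]
0.3 [0.4622 0.3299 0.1733] [ 8.2  0.5 14. ]
0.2 [0.4618 0.3377 0.1565] [16.   0.6 30.8]
0.1 [0.4614 0.3438 0.139 ] [22.1  0.6 48.2]
0.0 [0.4611 0.348  0.121 ] [26.4  0.6 66.2]
-0.03 [0.4611 0.349  0.1155] [27.3  0.7 71.7]
```

View pics/w25.png

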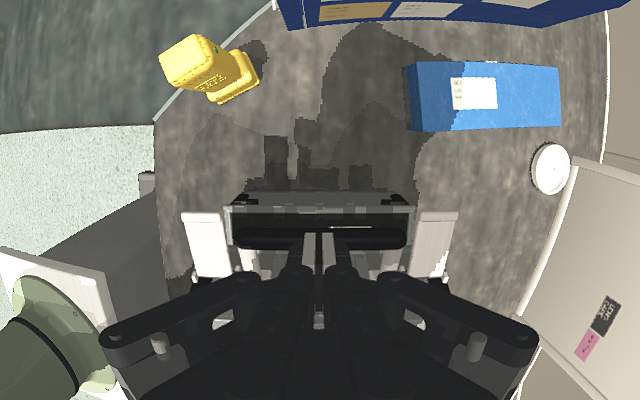

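apply_moves(jaw=[0, 0, 0, 0, 0], xyz=[[8, 0, 14], [16, 0, 31], [22, 0, 48], [26, 0, 63], [26, 0, 67]], turn=[0, 0, 0, 0, 0])

```text
clock: 29.48
position: [0.461, 0.3464, 0.1214]
eef_rot: [-2.149, -2.291, 0.002]
force: [-7.3, -4.1, 26.6]
gripper_width: 0.0003
```

```bash
python3 s2.py w26;  python3 arc.py -.002 .027 0.0 -.03
```

```text
t 29.52 p [0.4609 0.3464 0.1218] rot [-2.149e+00 -2.291e+00  1.000e-03] F [-5.3 -1.7  7.7] w 0.0001
q [-0.188  0.752 -0.827  1.806  0.694  0.903 -1.271]
t 29.52 p [0.4609 0.3464 0.1218] rot [-2.149e+00 -2.291e+00  1.000e-03] F [-5.3 -1.7  7.7] w 0.0001
q [-0.188  0.752 -0.827  1.806  0.694  0.903 -1.271]
0.0 [0.4611 0.348  0.121 ] [1.6 0.3 0.8]
-0.03 [0.4611 0.349  0.1155] [2.6 0.3 6.3]
```

View pics/w26.png

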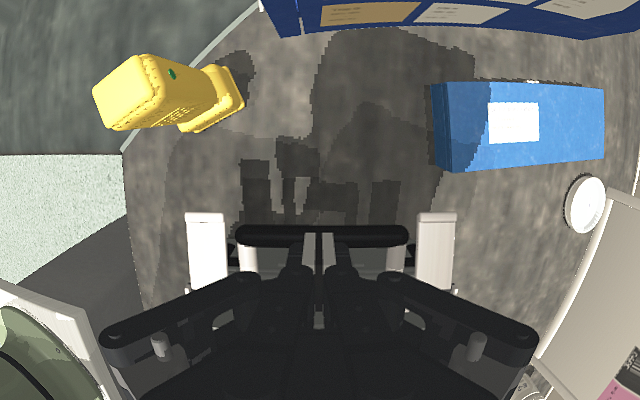

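apply_moves(jaw=[0, 0, 0], xyz=[[0, 0, 2], [0, 0, 3], [0, 0, 3]], turn=[0, 0, 0])

```text
clock: 29.9
position: [0.4611, 0.3466, 0.1212]
eef_rot: [2.149, 2.291, 0.001]
force: [-10.9, -8.7, 37.7]
gripper_width: -0.0001
```

```bash
python3 -c "
from h import *
st()
snap('scene','sc8')"; python3 crop.py pics/sc8.png 210 180 370 300 pics/sc8c.png
```

```text
t 29.9 p [0.4611 0.3466 0.1212] rot [2.149e+00 2.291e+00 1.000e-03] F [-10.9  -8.7  37.7] w -0.0001
q [-0.189  0.752 -0.826  1.807  0.697  0.901 -1.274]
5.0
```

View pics/sc8c.png

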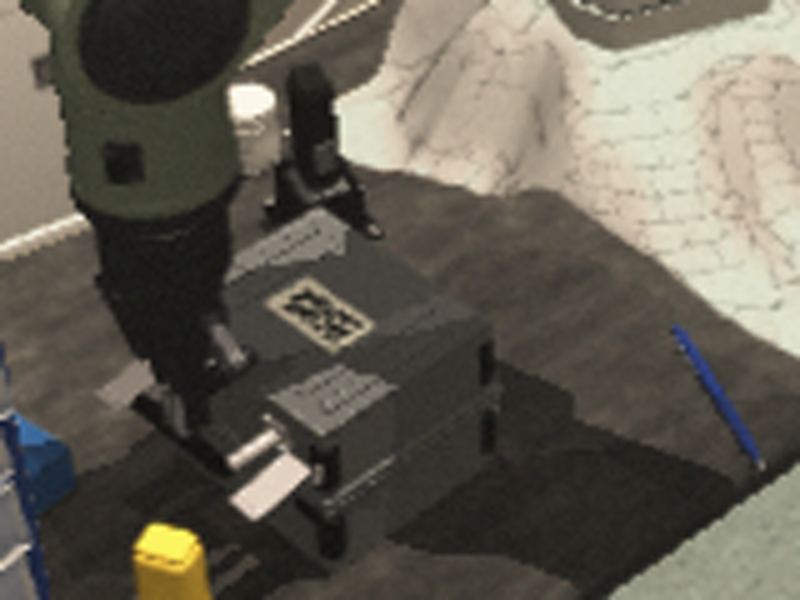

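```bash
python3 -c "
from lid import *
p,R=pose()
def T(n,o,z):
    X=cw((*o,0)); X[2]=z; print(n,X.round(4),(R.T@(X-p)*1000).round(1))
for x in (-70,70):
    T('above',(x,105),.17);T('down',(x,105),.082);T('in',(x,90),.082);T('in2',(x,86),.082)
"
```

```text
above [0.3916 0.3387 0.17  ] [ -3.4 -69.8 -48.9]
down [0.3916 0.3387 0.082 ] [ -3.3 -69.9  39.1]
in [0.3925 0.3237 0.082 ] [-18.3 -69.9  39.1]
in2 [0.3927 0.3197 0.082 ] [-22.3 -69.9  39.1]
above [0.5313 0.3474 0.17  ] [ -3.6  70.2 -48.8]
down [0.5313 0.3474 0.082 ] [-3.6 70.1 39.2]
in [0.5322 0.3324 0.082 ] [-18.6  70.1  39.2]
in2 [0.5325 0.3284 0.082 ] [-22.6  70.1  39.2]
```

apply_moves(jaw=[0, 0, 0, 0], xyz=[[0, 0, -40], [-2, 35, -52], [-4, 70, -52], [-4, 70, -52]], turn=[0, 0, 0, 0])

```text
clock: 30.45
position: [0.5337, 0.3455, 0.1709]
eef_rot: [2.153, 2.287, 0.0]
force: [-1.0, -0.3, -0.3]
gripper_width: -0.0
```

```bash
python3 s2.py w27;  python3 -c "
from lid import *
p,R=pose()
def T(n,o,z):
    X=cw((*o,0)); X[2]=z; print(n,X.round(4),(R.T@(X-p)*1000).round(1))
for x in (70,):
    T('above',(x,105),.17);T('down',(x,105),.082);T('in',(x,90),.082);T('in2',(x,86),.082)
"
```

```text
t 30.5 p [0.532  0.346  0.1709] rot [-2.151e+00 -2.289e+00  1.000e-03] F [-1.5 -0.5  0.4] w 0.0001
q [-0.138  0.766 -0.85   1.615  0.64   1.06  -1.112]
above [0.5313 0.3474 0.17  ] [ 1.4 -0.6  0.9]
down [0.5313 0.3474 0.082 ] [ 1.5 -0.6 88.9]
in [0.5322 0.3324 0.082 ] [-13.5  -0.6  88.9]
in2 [0.5325 0.3284 0.082 ] [-17.5  -0.6  88.9]
```

View pics/w27.png

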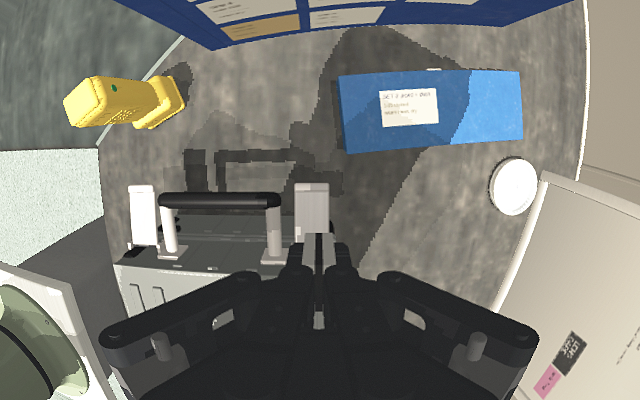

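apply_moves(jaw=[0, 0, 0, 0, 0], xyz=[[1, 2, 30], [1, 2, 50], [1, 2, 70], [1, 2, 86], [1, 2, 88]], turn=[0, 0, 0, 0, 0])

```text
clock: 31.12
position: [0.533, 0.3476, 0.0822]
eef_rot: [-2.149, -2.291, 0.002]
force: [0.6, 0.5, -0.0]
gripper_width: 0.0001
```

```bash
python3 s2.py w28;  python3 -c "
from lid import *
p,R=pose()
def T(n,o,z):
    X=cw((*o,0)); X[2]=z; print(n,X.round(4),(R.T@(X-p)*1000).round(1))
for x in (70,):
    T('down',(x,105),.082);T('in',(x,90),.082);T('in2',(x,86),.082)
"
```

```text
t 31.18 p [0.5332 0.3478 0.0828] rot [-2.149e+00 -2.291e+00  1.000e-03] F [0.7 0.2 0.5] w -0.0002
q [-0.18   0.874 -0.78   1.656  0.737  0.93  -1.18 ]
down [0.5313 0.3474 0.082 ] [-0.3 -1.9  0.8]
in [0.5322 0.3324 0.082 ] [-15.3  -2.    0.8]
in2 [0.5325 0.3284 0.082 ] [-19.3  -2.    0.8]
```

View pics/w28.png

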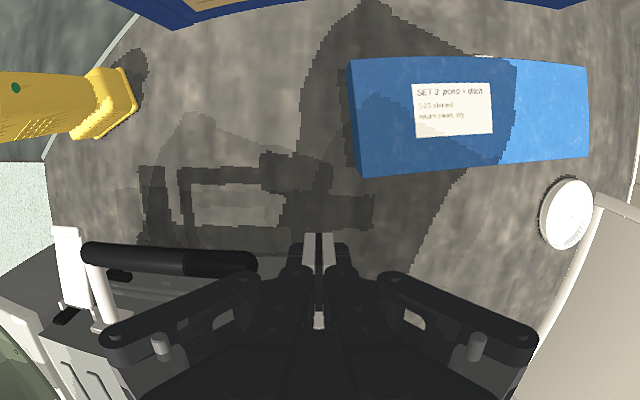

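apply_moves(jaw=[0, 0, 0, 0], xyz=[[-6, 0, 0], [-11, 0, 0], [-15, 0, 0], [-15, 0, 0]], turn=[0, 0, 0, 0])

```text
clock: 31.68
position: [0.5346, 0.3338, 0.084]
eef_rot: [-2.148, -2.291, -0.004]
force: [0.3, 6.7, 0.2]
gripper_width: 0.0
```

apply_moves(jaw=[0, 0, 0], xyz=[[-2, 0, 0], [-4, 0, 0], [-4, 0, 0]], turn=[0, 0, 0])

```text
clock: 32.05
position: [0.5346, 0.3334, 0.085]
eef_rot: [-2.144, -2.29, -0.012]
force: [0.9, 23.3, -0.6]
gripper_width: 0.0001
```

apply_moves(jaw=[0, 0, 0, 0, 0], xyz=[[15, 0, 0], [17, 0, -30], [17, 0, -70], [17, -20, -95], [17, -60, -95]], turn=[0, 0, 0, 0, 0])

```text
clock: 32.67
position: [0.4743, 0.3422, 0.18]
eef_rot: [2.151, 2.288, 0.004]
force: [-0.7, 1.3, -0.9]
gripper_width: 0.0002
```

```bash
python3 s2.py w29;  python3 -c "
from lid import *
p,R=pose()
def T(n,o,z):
    X=cw((*o,0)); X[2]=z; print(n,X.round(4),(R.T@(X-p)*1000).round(1))
for x in (-70,):
    T('up',(x,105),.17);T('down',(x,105),.082);T('in',(x,90),.082);T('in2',(x,86),.082)
"
```

```text
t 32.73 p [0.4685 0.3422 0.1793] rot [-2.147e+00 -2.294e+00  1.000e-03] F [-1.5  5.2  1.6] w -0.0002
q [-0.14   0.685 -0.882  1.758  0.618  1.001 -1.195]
up [0.3916 0.3387 0.17  ] [  1.6 -77.    9.3]
down [0.3916 0.3387 0.082 ] [  1.6 -77.   97.3]
in [0.3925 0.3237 0.082 ] [-13.4 -77.   97.3]
in2 [0.3927 0.3197 0.082 ] [-17.4 -77.   97.3]
```

View pics/w29.png

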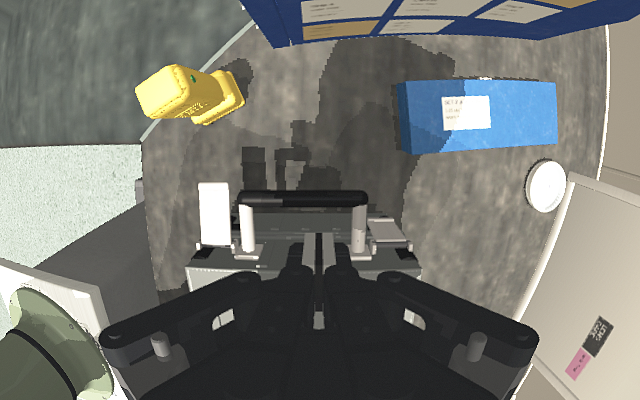

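apply_moves(jaw=[0, 0, 0, 0], xyz=[[0, -35, 0], [1, -70, 5], [1, -76, 9], [1, -76, 9]], turn=[0, 0, 0, 0])

```text
clock: 33.22
position: [0.3981, 0.338, 0.1693]
eef_rot: [2.149, 2.291, -0.0]
force: [0.8, -0.1, -0.3]
gripper_width: 0.0
```

```bash
python3 s2.py w30;  python3 -c "
from lid import *
P=saved('w29')
for a in (0,.1,.3): 
  print(a,[proj('wrist',[cw((x,77+L*np.sin(a),90-L*np.cos(a)))],P).round(0).tolist() for L in (0,46) for x in (54,78)])
p,R=pose()
def T(n,o,z):
    X=cw((*o,0)); X[2]=z; print(n,X.round(4),(R.T@(X-p)*1000).round(1))
for x in (-70,):
    T('up',(x,105),.17);T('down',(x,105),.082);T('in',(x,90),.082);T('in2',(x,86),.082)
"
```

```text
t 33.27 p [0.3986 0.3381 0.1693] rot [2.15 2.29 0.  ] F [0.7 0.4 0.9] w 0.0001
q [-0.172  0.621 -0.899  1.915  0.616  0.908 -1.316]
0 [[[374.0, 243.0]], [[405.0, 242.0]], [[365.0, 222.0]], [[392.0, 222.0]]]
0.1 [[[374.0, 243.0]], [[405.0, 242.0]], [[366.0, 217.0]], [[392.0, 217.0]]]
0.3 [[[374.0, 243.0]], [[405.0, 242.0]], [[366.0, 208.0]], [[393.0, 208.0]]]
up [0.3916 0.3387 0.17  ] [ 1.1 -7.  -0.7]
down [0.3916 0.3387 0.082 ] [ 1.1 -7.  87.3]
in [0.3925 0.3237 0.082 ] [-13.9  -7.   87.3]
in2 [0.3927 0.3197 0.082 ] [-17.9  -7.   87.3]
```

View pics/w30.png

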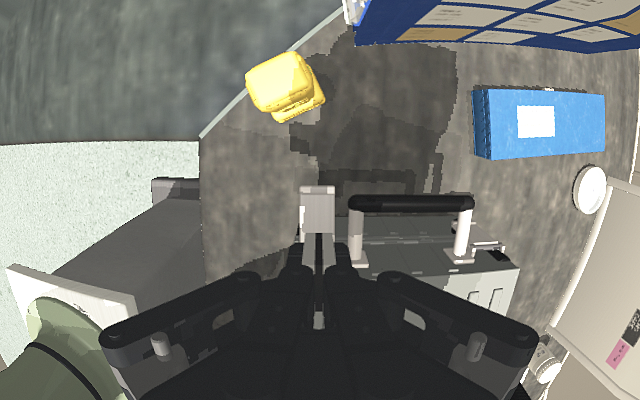

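```bash
python3 -c "
from lid import *
P=saved('w30')
for z in (0,.05,.13): print(atz('wrist',310,118,z,P))"
```

```text
[0.38574899 0.40006338 0.        ]
[0.38706513 0.40064715 0.05      ]
[0.38917095 0.40158117 0.13      ]
```

apply_moves(jaw=[0, 0, 0, 0, 0], xyz=[[0, -6, 10], [0, -6, 35], [0, -6, 60], [0, -6, 85], [0, -6, 87]], turn=[0, 0, 0, 0, 0])

```text
clock: 33.9
position: [0.3911, 0.3372, 0.0807]
eef_rot: [-2.149, -2.291, 0.004]
force: [-0.5, 0.1, 0.2]
gripper_width: 0.0001
```

apply_moves(jaw=[0, 0, 0, 0, 0], xyz=[[-6, 0, 0], [-11, 0, 0], [-15, 0, 0], [-18, 0, 0], [-18, 0, 0]], turn=[0, 0, 0, 0, 0])

```text
clock: 34.52
position: [0.393, 0.3247, 0.0842]
eef_rot: [-2.143, -2.289, -0.014]
force: [-4.1, 25.8, -0.0]
gripper_width: 0.0001
```

apply_moves(jaw=[0, 0, 0, 0, 0], xyz=[[16, 0, 0], [16, 0, -40], [16, 0, -90], [16, 30, -140], [16, 60, -180]], turn=[0, 0, 0, 0, 0])

```text
clock: 35.15
position: [0.4526, 0.3394, 0.265]
eef_rot: [2.149, 2.291, 0.002]
force: [0.0, 1.3, -0.0]
gripper_width: 0.0004
```

```bash
python3 s2.py w31 latch_near label;  python3 -c "
from lid import *
snap('scene','sc9');snap('side','sd9')
P=saved('w31')
for x0 in (54,-78):
 for a in (0,.1,.2,.3): 
  print(x0,a,[proj('wrist',[cw((x,79+L*np.sin(a),90-L*np.cos(a)))],P).round(0).tolist() for L in (0,46) for x in (x0,x0+24)])
"; python3 crop.py pics/w31.png 180 120 480 320 pics/w31c.png; python3 crop.py pics/sc9.png 210 180 370 300 pics/sc9c.png
```

```text
t 35.2 p [0.4571 0.34   0.2691] rot [2.152 2.286 0.01 ] F [ 2.4 -2.8  4.3] w -0.0
q [-0.087  0.567 -0.957  1.704  0.509  1.134 -1.131]
latch_near 0.7 [266.1 201.9  32.2  19.8]
label 0.82 [329.6 246.3 175.9 161.3]
54 0 [[[381.0, 205.0]], [[404.0, 205.0]], [[374.0, 194.0]], [[394.0, 194.0]]]
54 0.1 [[[381.0, 205.0]], [[404.0, 205.0]], [[374.0, 190.0]], [[394.0, 190.0]]]
54 0.2 [[[381.0, 205.0]], [[404.0, 205.0]], [[374.0, 186.0]], [[394.0, 186.0]]]
54 0.3 [[[381.0, 205.0]], [[404.0, 205.0]], [[374.0, 183.0]], [[395.0, 183.0]]]
-78 0 [[[250.0, 205.0]], [[274.0, 205.0]], [[259.0, 194.0]], [[279.0, 194.0]]]
-78 0.1 [[[250.0, 205.0]], [[274.0, 205.0]], [[258.0, 190.0]], [[279.0, 190.0]]]
-78 0.2 [[[250.0, 205.0]], [[274.0, 205.0]], [[258.0, 186.0]], [[279.0, 186.0]]]
-78 0.3 [[[250.0, 205.0]], [[274.0, 205.0]], [[258.0, 182.0]], [[279.0, 182.0]]]
2.6666666666666665
5.0
```

View pics/w31c.png

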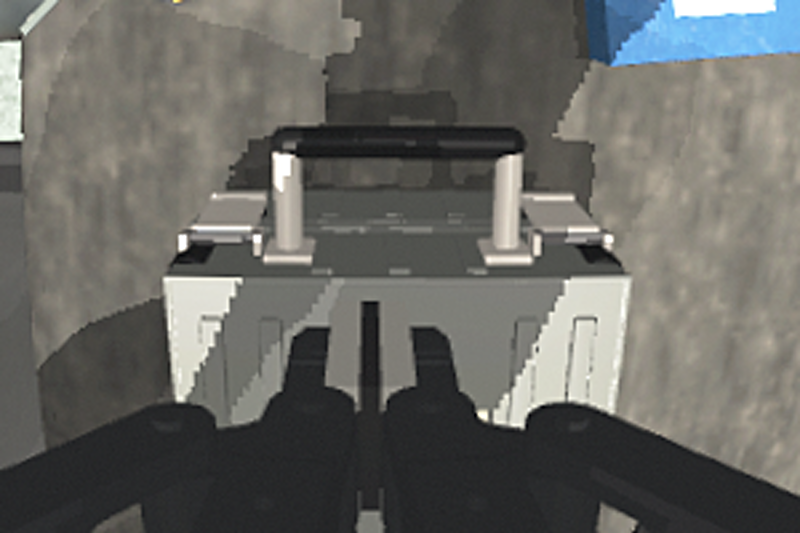

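View pics/sc9c.png

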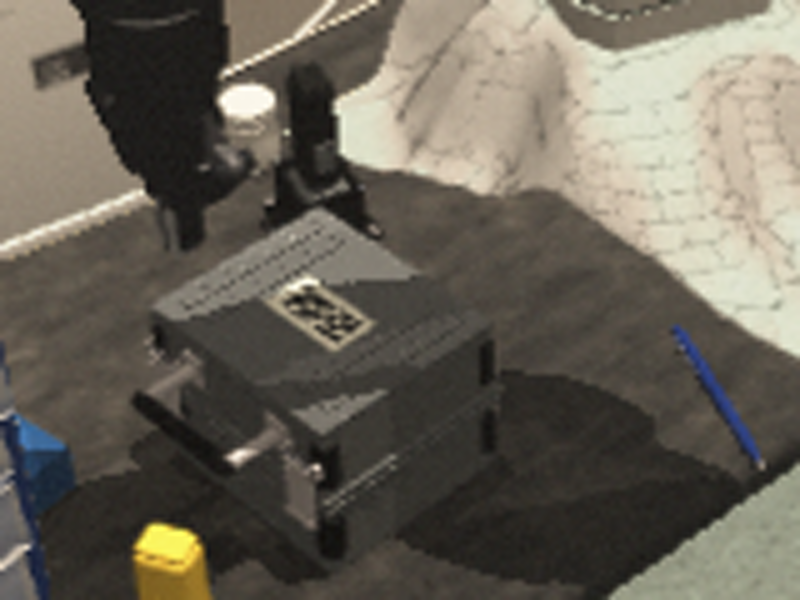

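```bash
python3 -c "
from lid import *
P=saved('w9'); print('jarc',atz('wrist',512,63,.056,P))
plan((.662,.085,.275),np.radians(75.8))
P=saved('w31'); print(P[0])"
```

```text
jarc [0.75354259 0.09636995 0.056     ]
shift mm [-267.1  194.1  -13. ] turn 17.9 cur psi deg 93.65 tilt [-5.e-04 -9.e-04 -1.e+00]
[0.45264664 0.33935897 0.26502497]
```

apply_moves(jaw=[65, 65, 65, 65, 65], xyz=[[-30, 25, -15], [-70, 55, -20], [-112, 85, -20], [-155, 117, -20], [-195, 145, -20]], turn=[0, 3, 7, 12, 17])

```text
clock: 36.02
position: [0.609, 0.1527, 0.2812]
eef_rot: [-2.467, -1.945, 0.003]
force: [0.6, 0.6, -0.4]
gripper_width: 0.0556
```

```bash
python3 s2.py w32 label scanner scanner_holder; python3 -c "
from h import *
plan((.662,.085,.275),np.radians(75.8))"
```

```text
t 36.08 p [0.6127 0.1465 0.2805] rot [ 2.476  1.93  -0.005] F [ 2.8 -7.8 -1.8] w 0.0554
q [ 0.202  0.624 -0.843  1.524  0.487  1.216 -0.967]
label 0.62 [178.8 121.8 184.1 198.7]
label 0.47 [247.4   5.2  32.2  10.4]
scanner 0.71 [96.2 27.2 77.4 48.9]
scanner 0.64 [375.  215.1  49.4  50.7]
scanner_holder 0.62 [366.  197.6  59.3  53.6]
shift mm [-54.7  68.3   6.1] turn 0.9 cur psi deg 76.66 tilt [-2.e-03 -3.e-04 -1.e+00]
```

View pics/w32.png

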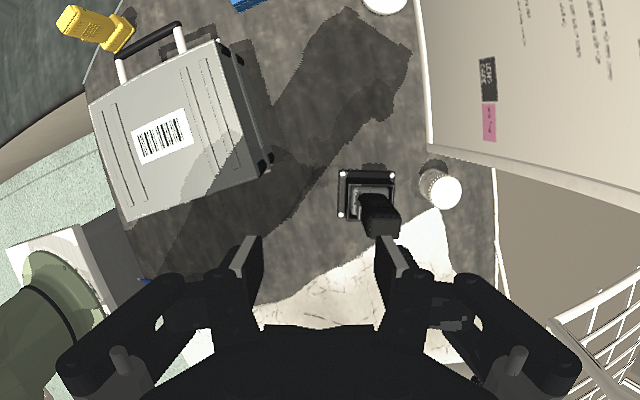

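```bash
python3 crop.py pics/w32.png 310 150 430 240 pics/w32a.png; python3 crop.py pics/w32.png 80 30 280 230 pics/w32b.png
```

```text
6.666666666666667
3.0
```

View pics/w32a.png

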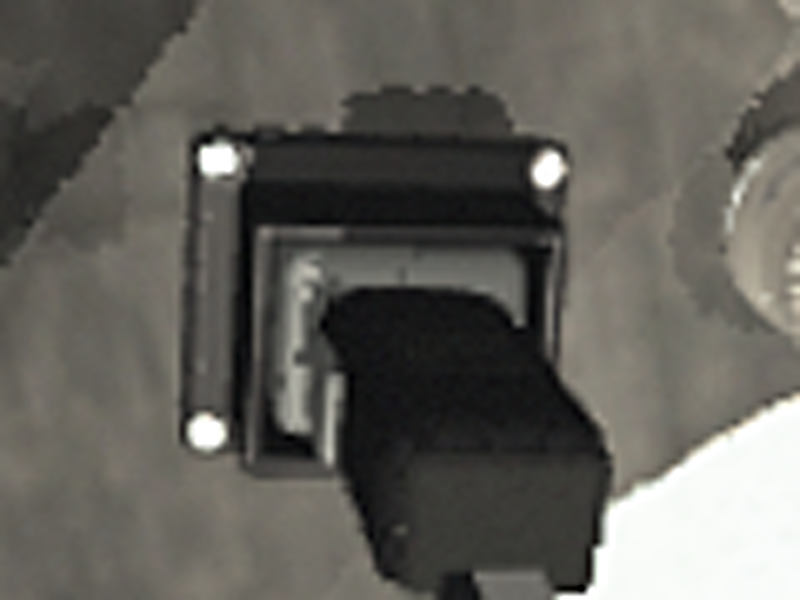

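View pics/w32b.png

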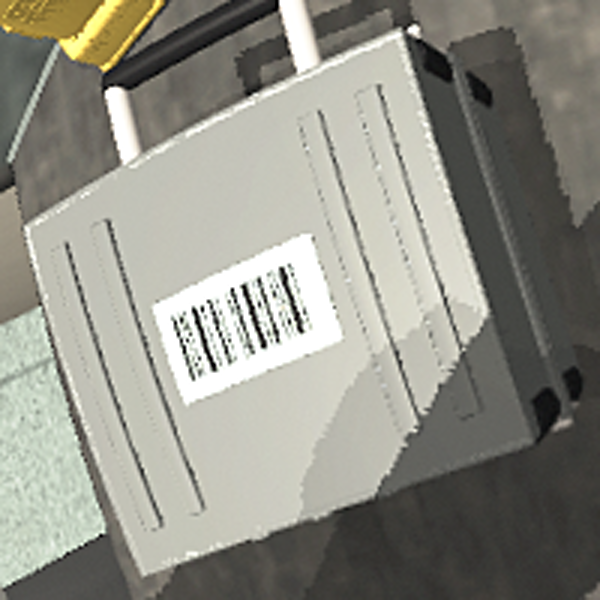

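```bash
python3 -c "
from lid import *
P=saved('w32')
px=np.array([(153,303),(312,233),(342,330),(187,405)])/3+[80,30]
X=np.array([atz('wrist',*p,.12,P) for p in px]); print(X.round(4),'label',X.mean(0).round(4)); e=X[1]-X[0];print(np.degrees(np.arctan2(e[1],e[0])),np.linalg.norm(e)); e=X[2]-X[3];print(np.degrees(np.arctan2(e[1],e[0])),np.linalg.norm(e))
print('label in case', RC.T@(X.mean(0)-np.array([q[0],q[1],0])))
px=np.array([(24,227),(408,30),(545,440),(145,577)])/3+[80,30]
Y=np.array([atz('wrist',*p,.12,P) for p in px]); print('lid',Y.round(4),Y.mean(0).round(4))
px=np.array([(217,158),(548,167),(207,432)])/6.6667+[310,150]
X=np.array([atz('wrist',*p,.008,P) for p in px]); print('bolts',X.round(4),'ctr',(X[1]+X[2])/2);
for i,j in ((0,1),(2,0)):
  e=X[j]-X[i]; print(np.degrees(np.arctan2(e[1],e[0])),np.linalg.norm(e))
s=(X[1]+X[2])/2
plan((s[0],s[1],.105),np.radians(75.5)); st()
"
```

```text
[[0.4352 0.255  0.12  ]
 [0.5018 0.2577 0.12  ]
 [0.5034 0.2247 0.12  ]
 [0.4376 0.2174 0.12  ]] label [0.4695 0.2387 0.12  ]
2.335558050863464 0.06662059327995597
6.295910331278319 0.06615983791377714
label in case [0.00157566 0.00035195 0.12      ]
lid [[0.384  0.3019 0.12  ]
 [0.5485 0.3111 0.12  ]
 [0.5588 0.1737 0.12  ]
 [0.3937 0.1628 0.12  ]] [0.4713 0.2374 0.12  ]
bolts [[0.6362 0.1357 0.008 ]
 [0.6999 0.1192 0.008 ]
 [0.6223 0.0815 0.008 ]] ctr [0.66113195 0.10035934 0.008     ]
-14.526891688562532 0.06587054856198639
75.65166693830002 0.055918742734030163
shift mm [-39.9  64.2 176.1] turn 1.2 cur psi deg 76.66 tilt [-2.e-03 -3.e-04 -1.e+00]
t 36.23 p [0.6082 0.154  0.2812] rot [-2.464 -1.948  0.003] F [-0.  -0.2 -0.2] w 0.0559
q [ 0.196  0.622 -0.851  1.53   0.485  1.214 -0.967]
```

apply_moves(jaw=[75, 75, 75, 75, 75], xyz=[[-20, 32, 0], [-40, 64, 20], [-40, 64, 60], [-40, 64, 95], [-40, 64, 95]], turn=[1.2, 1.2, 1.2, 1.2, 1.2])

```text
clock: 36.85
position: [0.66, 0.1017, 0.185]
eef_rot: [-2.48, -1.924, 0.006]
force: [-1.2, 1.2, 1.1]
gripper_width: 0.0643
```

```bash
python3 s2.py w33; python3 -c "
from h import *
plan((.6613,.1005,.105),np.radians(75.5))"
```

```text
t 36.9 p [0.661  0.1019 0.1871] rot [-2.481e+00 -1.925e+00  2.000e-03] F [0.1 0.9 0.7] w 0.0643
q [ 0.225  0.772 -0.779  1.504  0.579  1.108 -0.927]
shift mm [-1.3  0.8 82.1] turn 0.1 cur psi deg 75.59 tilt [-1.8e-03  4.0e-04 -1.0e+00]
```

View pics/w33.png

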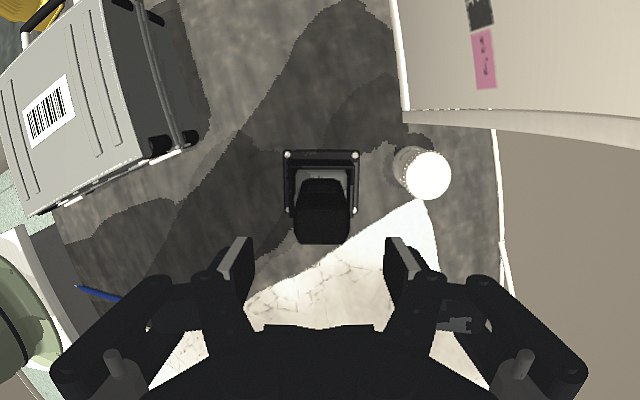

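apply_moves(jaw=[75, 75, 75, 75, 75], xyz=[[-1, 1, 25], [-1, 1.5, 55], [-1, 1.5, 78], [-1, 1.5, 81], [-1, 1.5, 81]], turn=[0, 0, 0, 0, 0])

```text
clock: 37.52
position: [0.6636, 0.0996, 0.1074]
eef_rot: [2.484, 1.922, 0.002]
force: [-0.0, 0.1, -0.2]
gripper_width: 0.0643
```

apply_moves(jaw=[30, 30, 30, 30, 30], xyz=[[0, 0, 0], [0, 0, 0], [0, 0, 0], [0, 0, 0], [0, 0, 0]], turn=[0, 0, 0, 0, 0], squeeze=45)

```text
clock: 38.15
position: [0.6635, 0.0994, 0.1072]
eef_rot: [2.484, 1.922, 0.002]
force: [-1.9, -0.7, 7.7]
gripper_width: 0.0357
```

```bash
python3 s2.py w34
```

```text
t 38.2 p [0.6635 0.0994 0.1073] rot [2.484e+00 1.922e+00 2.000e-03] F [-0.7 -0.9  8.4] w 0.0351
q [ 0.202  0.863 -0.728  1.55   0.653  0.984 -0.977]
```

View pics/w34.png

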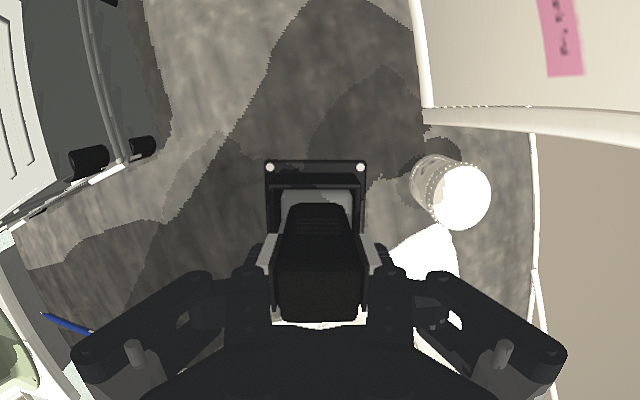

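apply_moves(jaw=[30, 30, 30, 30, 30], xyz=[[0, 0, -20], [0, 0, -60], [0, 0, -110], [0, 0, -160], [0, 0, -180]], turn=[0, 0, 0, 0, 0])

```text
clock: 38.83
position: [0.6636, 0.0997, 0.2906]
eef_rot: [2.483, 1.921, 0.006]
force: [-0.1, -0.7, -2.2]
gripper_width: 0.0356
```

```bash
python3 s2.py w35; python3 -c "
from h import *
plan((.4695,.2387,.287),np.radians(93.6))"
```

```text
t 38.88 p [0.6639 0.0997 0.2916] rot [2.483 1.921 0.007] F [ 0.8 -1.3  1.6] w 0.0357
q [ 0.245  0.676 -0.824  1.396  0.501  1.28  -0.863]
shift mm [  85.7 -223.1    3.8] turn -18.1 cur psi deg 75.45 tilt [ 4.9e-03  9.0e-04 -1.0e+00]
```

View pics/w35.png

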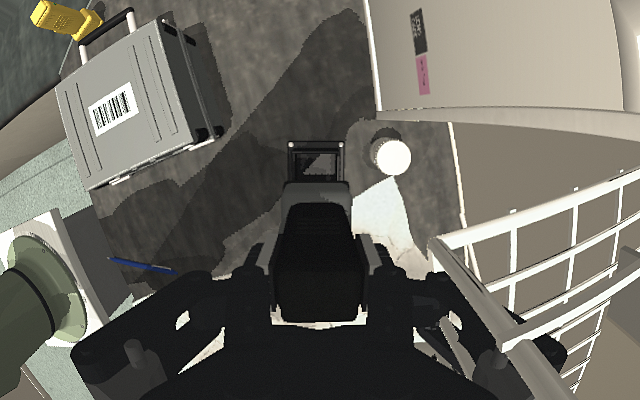

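apply_moves(jaw=[30, 30, 30, 30, 30], xyz=[[15, -40, 0], [32, -85, 2], [50, -130, 3], [68, -175, 3], [84, -215, 3]], turn=[-3, -7, -11, -15, -18])

```text
clock: 39.5
position: [0.4744, 0.2351, 0.2829]
eef_rot: [-2.15, -2.29, 0.001]
force: [0.2, 0.6, -1.9]
gripper_width: 0.0357
```

```bash
python3 -c "
from h import *
st();plan((.4695,.2387,.287),np.radians(93.6))"
```

```text
t 39.5 p [0.4744 0.2351 0.2829] rot [-2.15e+00 -2.29e+00  1.00e-03] F [ 0.2  0.6 -1.9] w 0.0357
q [ 0.148  0.492 -0.993  1.781  0.455  1.12  -0.933]
shift mm [ 3.9 -4.6 -4.1] turn -0.0 cur psi deg 93.6 tilt [-7.e-04 -5.e-04 -1.e+00]
```

apply_moves(jaw=[30, 30, 30, 30, 30], xyz=[[4, -4, -3], [4, -4, -3], [4, -4, -3], [4, -4, -3], [4, -4, -3]], turn=[0, 0, 0, 0, 0])

```text
clock: 40.12
position: [0.4722, 0.2379, 0.2861]
eef_rot: [-2.154, -2.286, 0.0]
force: [0.4, 0.7, -1.8]
gripper_width: 0.036
```

```bash
python3 s2.py w36 label scanner; python3 -c "
from h import *
snap('scene','sc10');snap('side','sd10');st();plan((.4695,.2387,.287),np.radians(93.6))"; python3 crop.py pics/sc10.png 220 150 360 255 pics/sc10c.png;python3 crop.py pics/sd10.png 190 150 330 255 pics/sd10c.png
```

```text
t 40.17 p [0.4721 0.238  0.2862] rot [-2.154 -2.287  0.   ] F [ 0.5 -0.3 -1.2] w 0.0356
q [ 0.144  0.486 -0.995  1.78   0.45   1.124 -0.939]
label 0.91 [315.9 156.5 174.9 187.6]
scanner 0.87 [240.4  22.8  60.4  42.1]
scanner 0.58 [317.9 253.9  88.5 140.9]
t 40.38 p [0.472  0.2382 0.2863] rot [-2.154 -2.287  0.   ] F [ 0.6 -0.4 -1.9] w 0.0356
q [ 0.144  0.486 -0.995  1.78   0.45   1.124 -0.939]
shift mm [ 0.7 -2.4 -0.7] turn -0.2 cur psi deg 93.45 tilt [-1.e-04  0.e+00 -1.e+00]
5.714285714285714
5.714285714285714
```

View pics/w36.png

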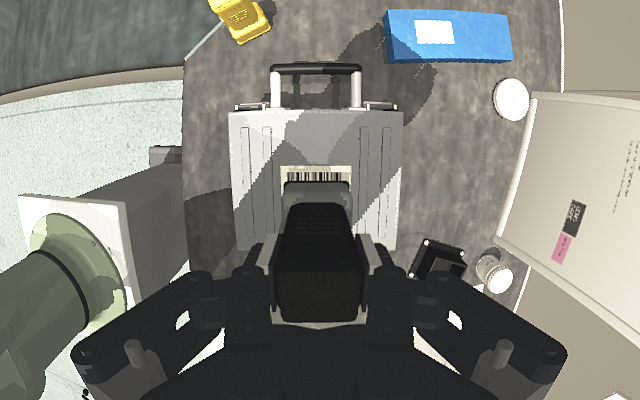

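View pics/sc10c.png

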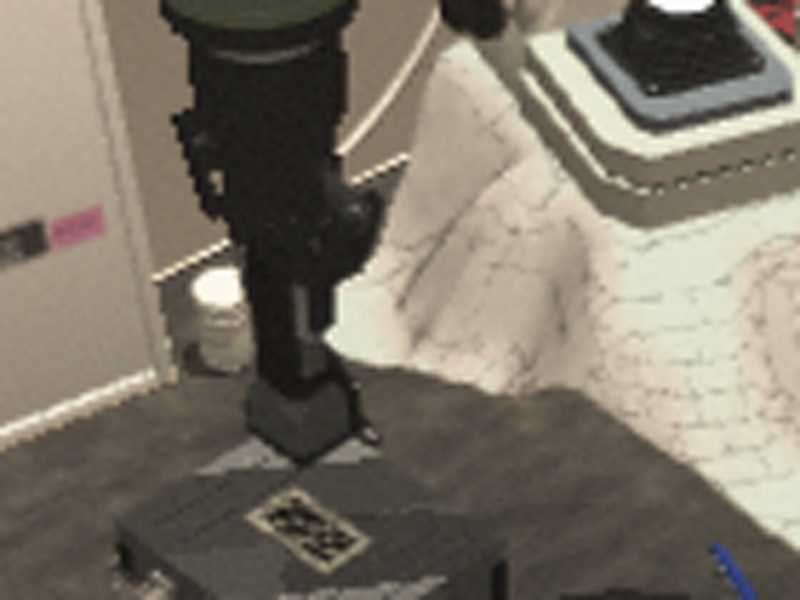

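View pics/sd10c.png

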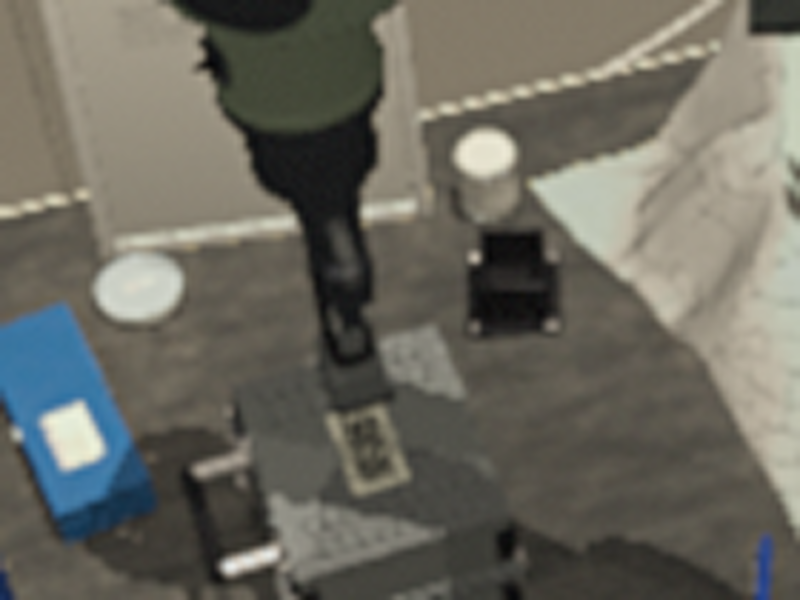

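apply_moves(jaw=[30, 30, 30, 30, 30], xyz=[[1, -2, 12], [1, -2, 12], [1, -2, 12], [1, -2, 12], [1, -2, 12]], turn=[0, 0, 0, 0, 0])

```text
clock: 41.0
position: [0.4699, 0.2392, 0.2744]
eef_rot: [2.154, 2.287, 0.0]
force: [0.8, -0.4, -2.0]
gripper_width: 0.0354
```

apply_moves(jaw=[30, 30, 30, 30, 30], xyz=[[0, 0, 0], [0, 0, 0], [0, 0, 0], [0, 0, 0], [0, 0, 0]], turn=[0, 0, 0, 0, 0])

```text
clock: 41.62
position: [0.4699, 0.2391, 0.2743]
eef_rot: [-2.153, -2.287, -0.0]
force: [0.1, 0.1, -1.6]
gripper_width: 0.0357
```

apply_moves(jaw=[30, 30, 30, 30, 30], xyz=[[0, 0, 0], [0, 0, 0], [0, 0, 0], [0, 0, 0], [0, 0, 0]], turn=[0, 0, 0, 0, 0])

```text
clock: 42.25
position: [0.4699, 0.2391, 0.2743]
eef_rot: [2.154, 2.287, 0.0]
force: [0.4, -0.7, -1.5]
gripper_width: 0.0358
```

apply_moves(jaw=[30, 30, 30, 30, 30], xyz=[[0, 0, 0], [0, 0, 0], [0, 0, 0], [0, 0, 0], [0, 0, 0]], turn=[0, 0, 0, 0, 0])

```text
clock: 42.88
position: [0.4699, 0.2391, 0.2743]
eef_rot: [-2.154, -2.287, 0.0]
force: [-0.0, 0.9, -1.1]
gripper_width: 0.0358
```

apply_moves(jaw=[30, 30, 30, 30, 30], xyz=[[0, 0, 0], [0, 0, 0], [0, 0, 0], [0, 0, 0], [0, 0, 0]], turn=[0, 0, 0, 0, 0])

```text
clock: 43.5
position: [0.4699, 0.2391, 0.2743]
eef_rot: [-2.153, -2.287, -0.0]
force: [0.4, -0.4, -2.2]
gripper_width: 0.0356
```

```bash
python3 s2.py w37 label scanner latch_far; python3 -c "
from lid import *
P=saved('w37')
px=proj('wrist',[cw((x,y,120)) for x,y in ((-33,18),(33,18),(0,0))],P);print(px)
plan((.6635,.0994,.287),np.radians(75.5))"; python3 crop.py pics/w37.png 220 60 420 240 pics/w37c.png
```

```text
t 43.55 p [0.4698 0.2391 0.2743] rot [-2.153 -2.287  0.   ] F [-0.4  0.  -1.2] w 0.0355
q [ 0.135  0.497 -0.988  1.798  0.463  1.1   -0.955]
label 0.92 [318.6 160.  181.2 194.6]
scanner 0.87 [317.7 252.6  85.2 141.6]
scanner 0.68 [238.6  22.1  60.1  39.2]
latch_far 0.57 [383.6 106.3  32.2  10.3]
[[280.28357732 169.25993107]
 [353.5282892  169.16664794]
 [316.92503438 188.57624089]]
shift mm [-151.1  184.9  -12.7] turn 18.0 cur psi deg 93.45 tilt [-0.  0. -1.]
3.3333333333333335
```

View pics/w37c.png

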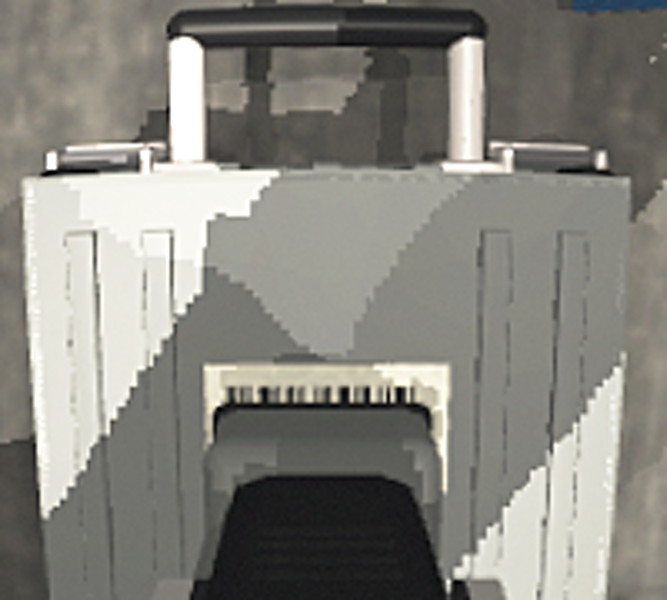

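apply_moves(jaw=[30, 30, 30, 30, 30], xyz=[[-15, 18, -15], [-45, 55, -16], [-80, 98, -16], [-118, 144, -16], [-146, 180, -16]], turn=[3, 7, 11, 15, 18])

```text
clock: 44.32
position: [0.66, 0.1021, 0.29]
eef_rot: [2.488, 1.918, -0.001]
force: [0.3, 0.7, -0.8]
gripper_width: 0.0357
```

apply_moves(jaw=[30, 30], xyz=[[0, 0, 0], [0, 0, 0]], turn=[0, 0])

```text
clock: 44.58
position: [0.6579, 0.1048, 0.2901]
eef_rot: [-2.483, -1.923, 0.0]
force: [-0.1, 0.3, -0.5]
gripper_width: 0.0356
```

```bash
python3 s2.py w38; python3 -c "
from h import *
plan((.6635,.0994,.17),np.radians(75.5))"
```

```text
t 44.62 p [0.6578 0.105  0.2903] rot [-2.483 -1.924  0.   ] F [-0.4  0.4 -2. ] w 0.0355
q [ 0.24   0.671 -0.826  1.408  0.498  1.277 -0.872]
shift mm [ -4.1   7.  120.3] turn 0.0 cur psi deg 75.54 tilt [-3.e-04  3.e-04 -1.e+00]
```

View pics/w38.png

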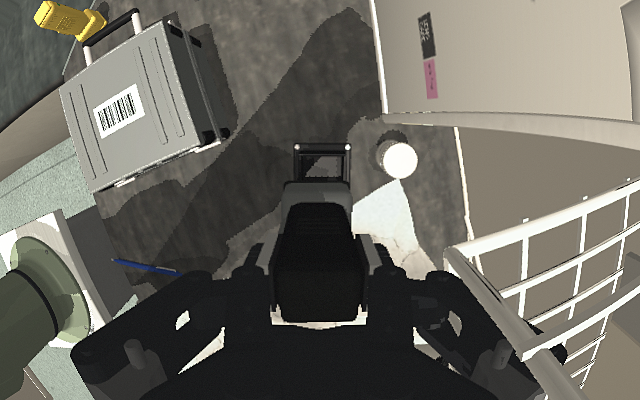

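apply_moves(jaw=[30, 30, 30, 30, 30], xyz=[[-4, 7, 20], [-4, 7, 60], [-4, 7, 100], [-4, 7, 123], [-4, 7, 123]], turn=[0, 0, 0, 0, 0])

```text
clock: 45.25
position: [0.6635, 0.0985, 0.1658]
eef_rot: [-2.483, -1.922, 0.003]
force: [0.8, 0.5, -1.6]
gripper_width: 0.0356
```

```bash
python3 s2.py w39; python3 -c "
from h import *
plan((.6635,.0994,.107),np.radians(75.5))"
```

```text
t 45.3 p [0.6642 0.0988 0.1674] rot [-2.484 -1.922  0.   ] F [ 0.2  0.1 -0.7] w 0.0357
q [ 0.222  0.796 -0.766  1.513  0.597  1.078 -0.935]
shift mm [ 0.4 -0.8 60.4] turn -0.0 cur psi deg 75.46 tilt [-3.e-04  3.e-04 -1.e+00]
```

View pics/w39.png

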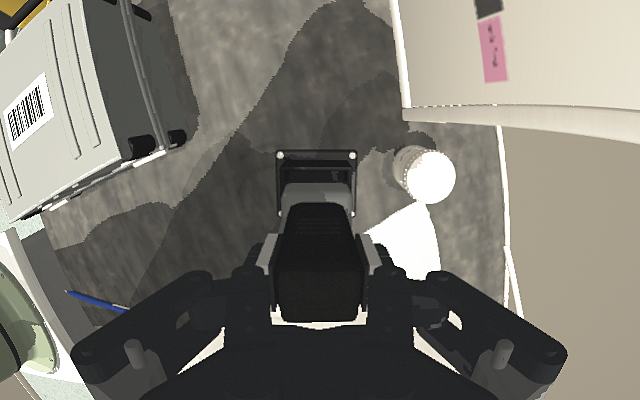

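Scanner nose sits over the socket (plate at columns 277–357, nose at 318). Lower it.

apply_moves(jaw=[30, 30, 30, 30, 30], xyz=[[0, -1, 15], [0, -1, 28], [0, -1, 40], [0, -1, 50], [0, -1, 50]], turn=[0, 0, 0, 0, 0])

```text
clock: 45.92
position: [0.6628, 0.0988, 0.1164]
eef_rot: [-2.484, -1.922, 0.002]
force: [-1.0, 0.2, -0.9]
gripper_width: 0.036
```

```bash
python3 -c "
from h import *
st();plan((.6635,.0994,.107),np.radians(75.5))"
```

```text
t 45.92 p [0.6628 0.0988 0.1164] rot [-2.484e+00 -1.922e+00  2.000e-03] F [-1.   0.2 -0.9] w 0.036
q [ 0.206  0.852 -0.734  1.546  0.643  0.999 -0.97 ]
shift mm [0.8 0.5 9.4] turn -0.0 cur psi deg 75.46 tilt [-1.1e-03 -1.0e-04 -1.0e+00]
```

apply_moves(jaw=[30, 30, 30], xyz=[[1, 0, 5], [1, 0, 9], [1, 0, 9]], turn=[0, 0, 0])

```text
clock: 46.3
position: [0.6633, 0.0998, 0.1081]
eef_rot: [-2.485, -1.922, 0.0]
force: [0.0, 0.6, -1.0]
gripper_width: 0.0359
```

apply_moves(jaw=[30, 30], xyz=[[0, 0, 1.5], [0, 0, 2]], turn=[0, 0])

```text
clock: 46.55
position: [0.6635, 0.1001, 0.1072]
eef_rot: [2.485, 1.922, 0.001]
force: [-5.1, -1.2, 14.2]
gripper_width: 0.0352
```

Floor reached at the same height as at the pick. Release and retreat straight up.

apply_moves(jaw=[75, 75, 75, 75, 75], xyz=[[0, 0, -1], [0, 0, -1], [0, 0, -1], [0, 0, -1], [0, 0, -40]], turn=[0, 0, 0, 0, 0])

```text
clock: 47.18
position: [0.6621, 0.0993, 0.1443]
eef_rot: [-2.483, -1.921, 0.006]
force: [1.5, 0.8, 0.7]
gripper_width: 0.064
```

apply_moves(jaw=[75, 75, 75, 75, 75], xyz=[[0, 0, -40], [0, 0, -90], [10, -20, -120], [30, -50, -130], [50, -90, -130]], turn=[0, 0, 0, 0, 0])

```text
clock: 47.8
position: [0.5885, 0.1715, 0.2771]
eef_rot: [2.485, 1.921, 0.002]
force: [-0.3, 0.8, -0.8]
gripper_width: 0.0641
```

```bash
python3 s2.py w40 latch_near; python3 -c "
from h import *
snap('scene','sc11');snap('side','sd11')";python3 crop.py pics/sc11.png 200 150 360 270 pics/sc11c.png;python3 crop.py pics/sd11.png 170 150 370 300 pics/sd11c.png
```

```text
t 47.85 p [0.5838 0.1764 0.2773] rot [-2.478e+00 -1.928e+00 -1.000e-03] F [-1.5  8.8  1.7] w 0.0645
q [ 0.17   0.597 -0.858  1.585  0.476  1.181 -1.035]
latch_near 0.45 [195.4 134.8 194.7 205.6]
5.0
4.0
```

View pics/w40.png

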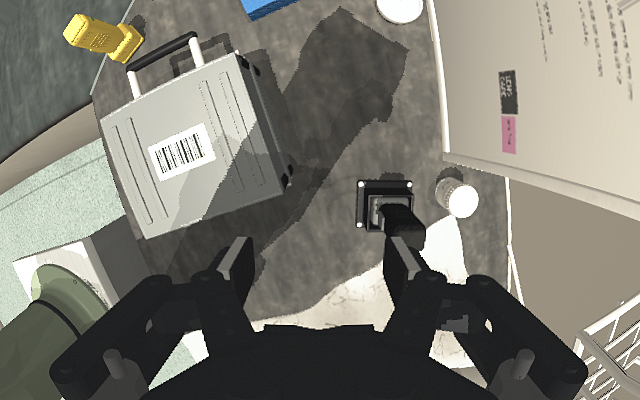

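View pics/sc11c.png

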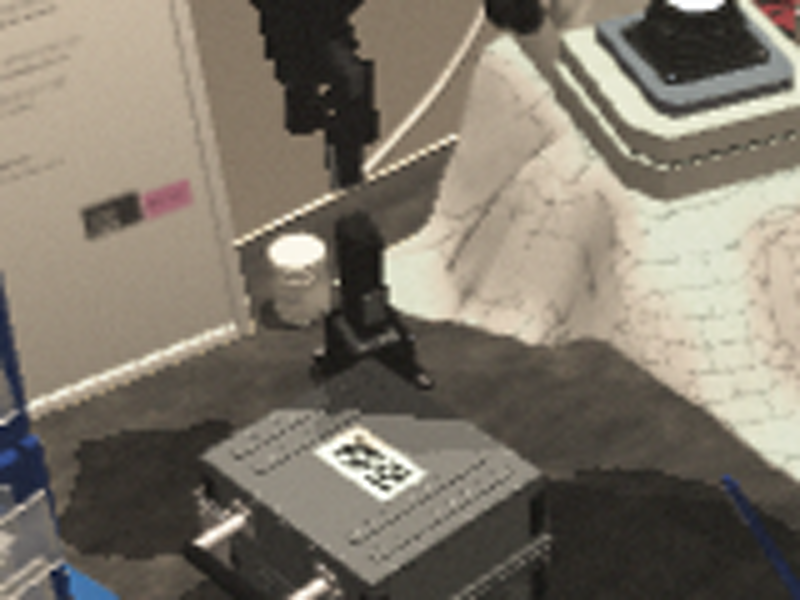

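View pics/sd11c.png

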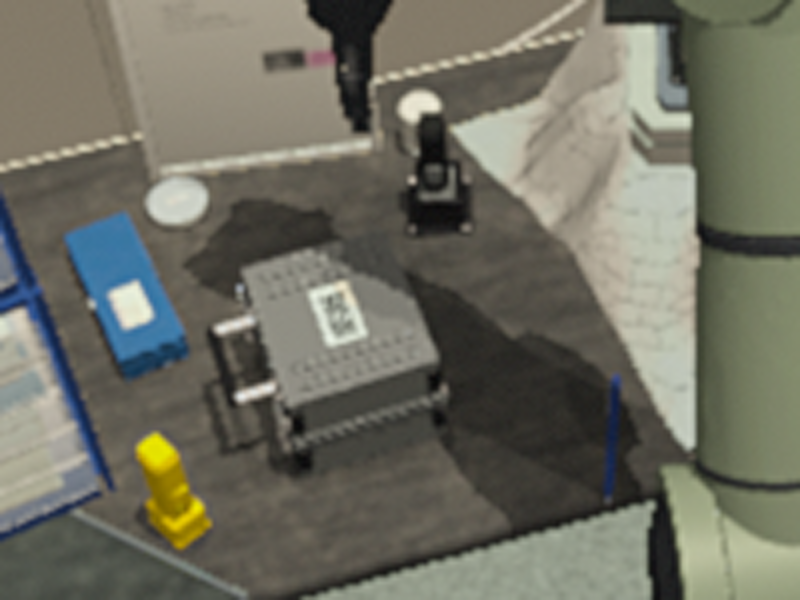

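```bash
python3 -c "
from lid import *
im=cv2.imread('pics/w31.png'); P=saved('w31'); S=8
big=cv2.resize(im,None,fx=S,fy=S,interpolation=cv2.INTER_CUBIC)
for a,col in ((0,(0,255,0)),(.15,(0,0,255))):
  for x0 in (54,-78):
    pts=[]
    for L,x in ((0,x0),(0,x0+24),(46,x0+24),(46,x0)): pts.append(cw((x,75+L*np.sin(a)+2*np.cos(a),90-L*np.cos(a)+2*np.sin(a))))
    cv2.polylines(big,[np.int32(proj('wrist',np.array(pts),P)*S)],True,col,1)
cv2.imwrite('pics/lat.png',np.hstack([big[175*S:225*S,235*S:285*S],big[175*S:225*S,365*S:415*S]]))
"
```

```text
(no output)
```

View pics/lat.png

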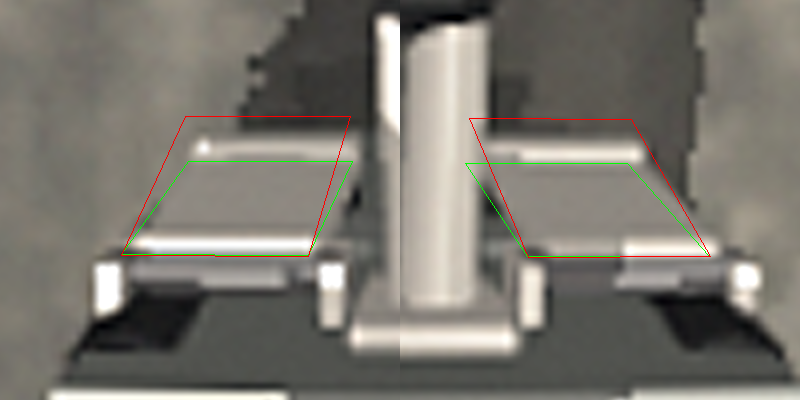

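```bash
python3 -c "
from h import *
st(); print(job.job_done())"
```

```text
t 48.0 p [0.5886 0.1712 0.2766] rot [2.483 1.923 0.   ] F [ 0.4 -0.4 -0.1] w 0.0642
q [ 0.174  0.601 -0.853  1.577  0.479  1.184 -1.029]
the job is handed in; nothing more can be done
None
```

The kit is packed, the case is shut and latched, the label has been held under the scanner, and the job was handed in at 48 s of the 210 s allowed.

**What I did, in order**
- I found one large jar, one dropper bottle and the cover-slip box on the bench within reach, and put each in its own pocket. No second jar or bottle showed within reach in any view. The yellow-lidded jars far to the right, about 1.4 m off, I left as not part of the kit.
- I pushed the lid over by its handle, pressed it shut, and pushed both latches down.
- I held the scanner about 5 cm above the middle of the label for about 2.5 s, then stood it back in its holder and backed off.

**What the last checks showed**
- **Items in pockets:** the jar, bottle and box each touched the pocket floor within about 1 mm of the expected height.
- **Lid:** it stopped firmly where the rims should meet, and the lid and label lined up with the shut position to about 1 mm.
- **Latches:** both stopped firmly at 23–26 N, and their outlines match hanging flat, to within about 0.1 rad.
- **Scanner:** it is upright in its holder, at the same floor height as when I picked it up.
- **Bystanders and microscope:** the bystander items I could see in the last pictures had not moved, and the microscope was never touched.

**What is less certain**
- I have no direct signal that the barcode was read.
- The gripper showed 47 mm on the 54 mm jar lid. I never explained that, but the jar was held firmly and upright throughout.

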